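Charge and lock a tumbling barrel at the brazing bench

ROBOT

A 7-joint arm with a two-finger parallel gripper is mounted at the origin on the work surface. World frame = base frame: x ahead of the robot, y to its left, z up, the work surface at z = 0. Lengths are in m, angles in rad, forces in N, time in s.
With the tool pointing down it reaches from about 0.4 to 0.85 m from the base axis. Payload 10.4 kg.
Tool frame: the origin (TCP) lies midway between the tips of the shut fingers; the grasp point (between the pads) lies 19 mm behind it (r.tcp_to_grasp is the z of the grasp point in the tool frame, in m); z points along the fingers, x is the direction in which the jaws open and shut, and the axes are right-handed (so a half turn about z gives the same grasp; the last joint's range is limited). The gripper opens to 87 mm and grips with 3 to 60 N. Pads are 19 mm wide; open, the fingers measure 117 mm over their backs; the gripper's body (75 mm by 190 mm) begins 51 mm behind the grasp point.
Start: joints at [1.291, 0.332, -0.065, 1.46, 0.022, 1.35, -0.088], TCP at [0.159, -0.605, 0.223] pointing down, gripper open.
Joint ranges: [-2.6, 2.6], [-0.5, 2.12], [-1.47, 1.34], [0.16, 2.42], [-1.27, 4.41], [0.06, 2.06], [-2.6, 2.6]. Speed limits (rad/s): [2.22, 2.22, 2.79, 2.79, 3.14, 3.14, 3.14].

INTERFACE

Orientations are given as a unit quaternion [x, y, z, w].
In Python, from bench import r, camera, close_job gives the robot as it stands. The module is installed in compiled form; this text tells all that it offers.
- The arm moves only by the shell command python3 -m crank 'ROWS' [FORCE]. ROWS is JSON, a list of rows, each an object of numbers: "x", "y", "z": the shift along the tool's x, y, z scaled (see below); "ax", "ay", "az": the turn, a rotation vector about the tool's x, y, z scaled (see below); "claw": the closure, from -1 (fully open) to 1 (shut), so that 0 is half open. A call has exactly 5 rows; each row is the pose to reach, as a shift and turn from the pose commanded when the call began, along the tool's axes at that moment; what a row does not reach only later rows make up. The controller multiplies each number of a shift by 1 m and each number of a turn by 2 rad. A row lasts 1/12 s, in which the tool goes at most 41.7 mm and 7.16 degrees, less where a joint would pass 70% of its speed; a pose out of reach is approached as far as the arm can. A call with a number of a shift or a turn outside -1 to 1 is refused whole. A call with a gripper value outside its range is refused whole. The fingers move at their own pace and stop on an object; FORCE is the grip in N (left out, the last holds). Time passes only in rows, so rows that repeat a pose let the fingers close, or fill a call up. It gives the time, the measured TCP pose, the force and the opening at its end, in the units of the state.
- r.read_state(): the state, without advancing time (a new reading comes with each control period).
- camera(name): name is "side" or "top"; returns a dict with "color" (480x640x3 uint8, blue, green, red), "fx", "fy", "cx", "cy" (pixels), "D" ([k1, k2, p1, p2, k3] as OpenCV has them; the pictures are not rectified), "eye" and "orientation" of the camera in the world. Camera axes: x right, y down, z forward; pixel columns grow to the right and rows downward; lengths in m; the calibration is good to about 2 mm. A picture is of the moment at which its call begins. There is no depth.
- close_job(): hands the job in, once; it reports no verdict.
The state is a dict: "time": time; "joint_positions": joint angles; "joint_vel": joint speeds; "joint_torque": joint torques, N m; "ee_pos": TCP position; "eef_rot": TCP orientation; "ft_force": force on the tool from outside, world axes, zero at the start; "torque": the same for the moment, N m; "width": finger opening in m.
Only numpy, scipy, OpenCV 4.12 (cv2) and the standard library are available. Lean on these libraries where they do the work, as an engineer would, in place of code of your own. Each camera call takes 0.05 s, during which the arm holds its last target. There are 200 camera calls.

TASK

Get the tumbling barrel on the brazing bench ready to run: crank its port up to the loading stop, put every brazed spigot that stands on the bench in through the port, and slide the hatch plate, forked end first, all the way home in its guides so that the fork straddles the stud under the washer. Then tighten the castle nut down on the hatch and turn it on, without backing it off, only as far as the next slot that lines up with the cross hole in the stud, and push the red-headed lock pin through slot and hole from the barrel's outer end until its shoulder is up against the nut. Do not disturb the flux jar, the wire brush or the hammer.

Things in the scene. Friction and masses are not known exactly. Their poses are not given: they have to be found in the camera images.
- barrel (a joint): Green six-sided tumbling barrel, 170 mm long, 170 mm across flats, in a grey cradle, its level axis 150 mm above the bench. Value: how far the port leans from straight up, rad. 0 = port straight up at the loading stop (the lower limit); it grows as the port leans away from the robot. Stays where left (friction 0.8 N m).
- barrel_mid (a point): Middle of the barrel, on its axis; frame turning with it: y along the axis to the nut's end (geared motor; robot's left), z out through the port, x away from the robot when the port is up. Cradle yaw within 0.2. Outer faces 85 mm from the axis, inside 81. The inside spans y = -75 to +40 mm; +40 to +85 is solid head.
- port (a point): Centre of the port mouth, (0, -17.5, 85) mm in barrel_mid, same axes. Opening 72 (x) by 115 mm (y). Beside it run two guides 87 mm apart, their lips 74 mm apart, lip undersides 9 and tops 12 mm above the port plane, from y = -85 to +36 mm (barrel_mid), flared at the crank end out to y = -107, where the hatch enters, sliding on the port plane.
- crank_grip (a point): Grip point of the black crank handle: round bar 18 mm thick, 62 mm long, parallel to the axis and 70 mm from it, rigid with the barrel, at the end away from the nut; (-70, -152, 0) mm in barrel_mid, so level towards the robot with the port up. The handle spans y = -118 to -180 mm.
- nut (a joint): Run-down of the brass castle nut, rad, growing clockwise from above (tightening). Starts loose at 0.1 to 0.9, turns easily (0.12 N m), sinks 3 mm a turn and stays where left. At 4.54, its limit, washer and nut bear on the hatch; turned on from there, nut_clamp grows instead. The nut's whole turn is nut + nut_clamp; turned back, nut falls first.
- nut_clamp (a joint): Tightening turn of the same nut after it has run down (nut = 4.54), rad, clockwise; 0 until then. Takes 0.3 N m plus 0.15 per rad; stays where left. Opposite slots line up with the hole whenever nut + nut_clamp is a multiple of pi/3; the first such place once tight is nut_clamp = 0.696 (sum 5.236); the next (sum 6.283) is over-tight.
- nut_mid (a point): Middle of the nut's hexagon: 36 mm across flats, 18 mm high; above it a crown 34 mm wide, 12 mm high, with six 8 mm slots, one over each flat. Frame turns with the nut; z up the stud, y the normal of a flat (others every 60 degrees). The stud's top is 14 to 18 mm above the hexagon. Washer below: 44 mm wide, 4 mm thick, some 2 mm clear of the hatch at first.
- hole (a point): Centre of the cross hole, 8 mm square, in the 24 mm thick stud; (0, 60, 118.5) mm in barrel_mid, same axes; it runs along y, as the white mark on the stud's end shows. The pin goes in from the +y side (the barrel's outer end, above the geared motor, which reaches 35 mm above the barrel's axis and out to y = +158 mm) towards -y.
- hatch: Loose steel hatch plate: 84 mm wide (x), 156 mm long (y), 5 mm thick, 0.4 kg. Origin: middle of the underside. The +y end is forked by a slot 28 mm wide, 28 mm deep. Yellow grip, 12 mm (x) by 34 mm (y), centred at y = -8 mm, from 5 to 33 mm above the underside. Home (slot bottom against the stud): origin at (0, -2, 85) mm in barrel_mid, same axes.
- pin: Loose lock pin, 50 g, lying with its red head upright. Origin: middle of the head's underside; x towards the tip. Head 10 mm (x) by 12 mm (y), 26 mm high; then a steel shoulder 12 mm thick from x = 5 to 15 mm and a shank 5 mm thick with a round tip to x = 58 mm, both centred 6 mm above the underside.
- pin_tip (a point): End of the pin's shank, 58 mm ahead of the head's middle and 6 mm above its underside; axes as the pin's. Fully in, with the shoulder against the nut, it is about 25 mm beyond the hole's centre (y = -25 mm in the hole frame).
- spigot1: Brazed steel spigot standing on the bench: flange 44 mm wide, 8 mm thick, with an upright neck 28 mm thick to 50 mm height above; 0.16 kg. Origin: middle of the flange's underside, z up along the neck. May be absent (None); two to four are there.
- spigot2: Brazed steel spigot standing on the bench: flange 44 mm wide, 8 mm thick, with an upright neck 28 mm thick to 50 mm height above; 0.16 kg. Origin: middle of the flange's underside, z up along the neck. May be absent (None); two to four are there.
- spigot3: Brazed steel spigot standing on the bench: flange 44 mm wide, 8 mm thick, with an upright neck 28 mm thick to 50 mm height above; 0.16 kg. Origin: middle of the flange's underside, z up along the neck. May be absent (None); two to four are there.
- spigot4: Brazed steel spigot standing on the bench: flange 44 mm wide, 8 mm thick, with an upright neck 28 mm thick to 50 mm height above; 0.16 kg. Origin: middle of the flange's underside, z up along the neck. May be absent (None); two to four are there.
- flux: White flux jar, 70 mm wide, 85 mm high, blue cap. Bystander: leave alone.
- brush: Wire brush with a wooden handle, 180 mm long, lying. Bystander: leave alone.
- hammer: Hammer with a wooden handle, 240 mm long, lying. Bystander: leave alone.
Not all that is in view belongs to the job. What is shaped like the spigot3 but blue is not meant.

How it is judged:
By the outcome, as a careful person would: the job done as asked, in the order asked, and still so for the second after the job is handed in, with the robot touching nothing.
Of spigot1, spigot2, spigot3, spigot4 only 2 to 4 are there at a start; the rules pass over those that are not, and their reading is None.
At some moment in a run one of spigot1, spigot2, spigot3, spigot4 may be knocked a few centimetres aside while the robot is not near it.
It also fails if it takes over 210 s, if anything falls off the work surface, if the arm or the gripper's body presses on something with over 40 N, if the wrist force passes 120 N, or if a joint passes its speed limit or range.

## Working session

There is one attempt and no reset: what is moved stays moved. The work goes in short steps, Python scripts to look and compute and a shell command to move; the robot and the scene stay as the last step left them, time stands still between calls to the robot, and variables do not carry over. Pictures are saved under pics/ and viewed, about 12 in all and at most 16, crops included, and the job is handed in when it is done.

```bash
mkdir -p pics; ls
cat > h.py <<'E'
import numpy as np, cv2
from scipy.spatial.transform import Rotation as R
from bench import r, camera, close_job
def snap(n,f,crop=None,s=1):
    c=camera(n); im=c["color"]
    if crop: x0,y0,x1,y1=crop; im=im[y0:y1,x0:x1]
    if s!=1: im=cv2.resize(im,None,fx=s,fy=s,interpolation=cv2.INTER_CUBIC)
    cv2.imwrite("pics/"+f,im); return c
def K(c): return np.array([[c["fx"],0,c["cx"]],[0,c["fy"],c["cy"]],[0,0,1.]])
def ray(c,uv):
    p=cv2.undistortPoints(np.array([[uv]],float),K(c),np.array(c["D"],float))[0,0]
    return np.array(c["eye"]),R.from_quat(c["orientation"]).as_matrix()@np.array([p[0],p[1],1])
def at_z(c,uv,z):
    e,d=ray(c,uv); return e+d*(z-e[2])/d[2]
def proj(c,P):
    M=R.from_quat(c["orientation"]).as_matrix().T
    q=cv2.projectPoints(np.atleast_2d(np.array(P,float)),cv2.Rodrigues(M)[0],-M@np.array(c["eye"]),K(c),np.array(c["D"],float))[0]
    return q[:,0]
def tri(c1,u1,c2,u2):
    e1,d1=ray(c1,u1);e2,d2=ray(c2,u2)
    s=np.linalg.lstsq(np.c_[d1,-d2],e2-e1,rcond=None)[0]
    a=e1+d1*s[0];b=e2+d2*s[1]; return (a+b)/2,np.linalg.norm(a-b)
def go(pos,yaw=None,q=None):
    """shift and turn (units of the rows) from current pose to tool-down at pos with jaw axis at yaw"""
    st=r.read_state(); T=R.from_quat(st["eef_rot"])
    print("t",round(st["time"],2),"tcp",np.round(st["ee_pos"],4),"F",np.round(st["ft_force"],1),"w",round(st["width"],4))
    G=R.from_quat(q) if q is not None else (R.from_euler('z',yaw)*R.from_euler('x',np.pi) if yaw is not None else T)
    print("shift",np.round(T.inv().apply(np.array(pos)-st["ee_pos"]),4),"turn",np.round((T.inv()*G).as_rotvec()/2,4))
E
python3 - <<'E'
from h import *
for n in("top","side"):
    c=snap(n,n+"0.png"); print(n,c["eye"],c["orientation"],c["fx"],c["cx"],c["cy"],c["D"])
print(r.read_state())
E
```

```text
pics
top [0.3303577  0.01139338 1.27021986] [ 0.70798881 -0.70124157  0.05872567 -0.05969425] 487.8908794069812 316.4300770230927 237.6663300770782 [-0.00664646  0.          0.          0.          0.        ]
side [0.04521378 0.477455   0.83805132] [-0.33486614  0.8569867  -0.36458772  0.14322798] 491.7287872901122 314.00521317144535 233.13169547107762 [-0.05200932  0.          0.          0.          0.        ]
{'time': 0.1, 'joint_positions': array([ 1.29136525,  0.33280686, -0.06471624,  1.46085555,  0.02157639,
        1.34988815, -0.08852325]), 'joint_vel': array([-4.43933754e-04, -3.56213371e-04, -1.68587725e-03, -2.41766544e-03,
        8.48470439e-04,  2.59304976e-05, -2.22530678e-04]), 'joint_torque': array([ 1.73005919e-03, -6.24544215e+01,  2.46212049e-02, -3.90723395e+01,
       -6.15075021e-02,  3.63764958e-02,  1.16597321e-04]), 'ee_pos': array([ 0.1586874 , -0.6041638 ,  0.22183551]), 'eef_rot': array([ 7.91840341e-01, -6.10727825e-01, -5.08866319e-04, -3.74560063e-04]), 'ft_force': array([-0.40595661,  0.22976791, -0.97281288]), 'torque': array([-0.01949788, -0.0028589 ,  0.02292174]), 'width': 0.0867211570554825}
```

View pics/top0.png

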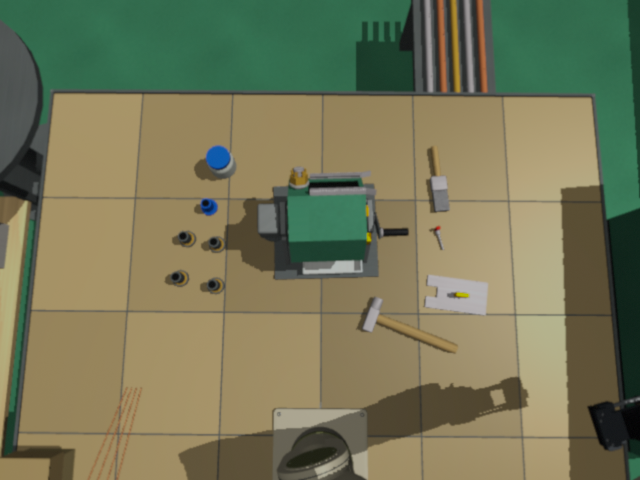

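View pics/side0.png

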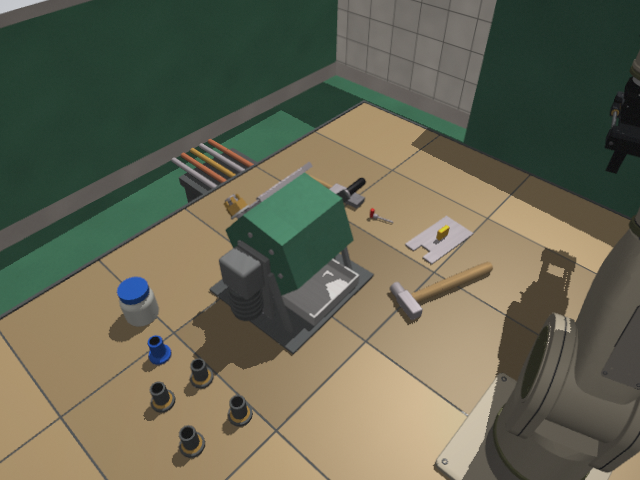

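Run:
```python
from h import *
snap("top","topb.png",(250,150,450,300),4)
snap("side","sideb.png",(200,150,400,300),4)
a=camera("top")["color"][170:310,150:250];b=camera("top")["color"][210:330,410:500]
a=cv2.resize(a,None,fx=4,fy=4,interpolation=cv2.INTER_CUBIC);b=cv2.resize(b,None,fx=4,fy=4,interpolation=cv2.INTER_CUBIC)
o=np.zeros((560,760,3),np.uint8);o[:560,:400]=a;o[:480,400:]=b;cv2.imwrite("pics/loose.png",o)
```

```text
(no output)
```

View pics/topb.png

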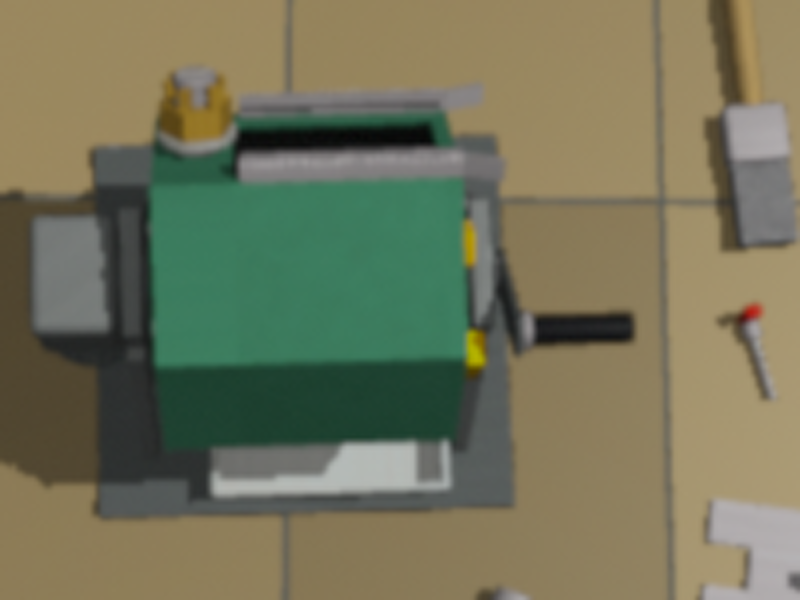

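View pics/sideb.png

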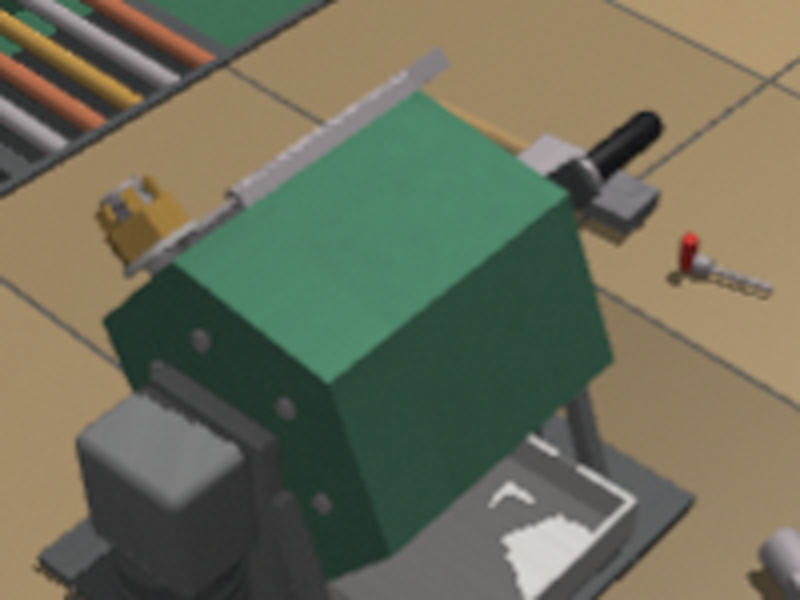

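View pics/loose.png

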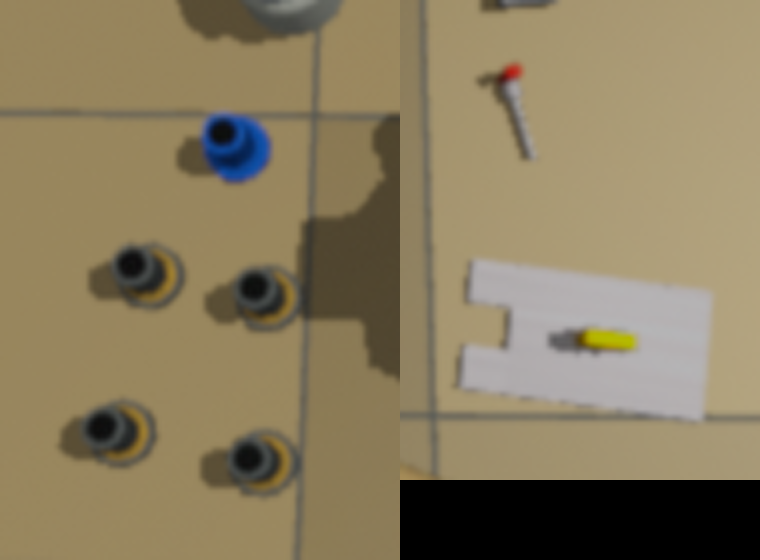

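```bash
cat > fit.py <<'E'
from h import *
from scipy.optimize import least_squares
T=camera("top");S=camera("side")
a=98.15e-3
def v(ang,y): t=np.radians(ang);return [a*np.sin(t),y,a*np.cos(t)]
h=.085
top=[(v(-30,h),(150,185)),(v(-90,h),(155,367)),(v(-90,-h),(465,362)),(v(-150,h),(165,450)),(v(-150,-h),(460,445)),([-.07,-.18,0],(632,327))]
side=[(v(-30,h),(178,265)),(v(-30,-h),(425,93)),(v(-90,h),(328,383)),(v(-90,-h),(570,203)),(v(-150,h),(392,555)),(v(-150,-h),(613,362)),(v(30,h),(105,320)),([-.07,-.18,0],(650,125))]
def world(p,P):
    x,y,w,f=p; return R.from_euler('z',w).apply(R.from_euler('y',f).apply(np.array(P)))+[x,y,.15]
def res(p):
    o=[]
    for c,l,off in((T,top,(250,150)),(S,side,(200,150))):
        o.append(proj(c,world(p,[q[0] for q in l]))-(np.array([q[1] for q in l])/4+off))
    return np.vstack(o)
s=least_squares(lambda p:res(p).ravel(),[.55,0,0,1.],loss='soft_l1')
print("barrel",np.round(s.x,4));print(np.round(res(s.x),1).tolist())
for n,P in(("port",(0,-.0175,.085)),("grip",(-.07,-.152,0)),("hole",(0,.06,.1185))): print(n,np.round(world(s.x,[P])[0],4), np.round(world([*s.x[:3],0],[P])[0],4))
tl=lambda u,z:np.round(at_z(T,(u[0]/4+150,u[1]/4+170),z)[:2],4)
for f,n in(((150,275),(130,265)),((268,298),(254,288)),((122,433),(102,430)),((263,463),(248,458))): print("spig",tl(f,.006),tl(n,.05))
tr=lambda u,z:at_z(T,((u[0]-400)/4+410,u[1]/4+210),z)
C=[tr(u,.005)[:2] for u in((472,260),(712,290),(703,420),(460,388))]
print("hatch",np.round(C,4).tolist(),np.mean(C,0),[round(np.linalg.norm(C[i]-C[i-1]),4) for i in range(4)])
d=C[0]+C[3]-C[1]-C[2];print("fork dir",np.degrees(np.arctan2(d[1],d[0])), "grip",tr((610,340),.033))
hd=tr((512,72),.026);tp=tr((532,157),.006);print("pin",hd,tp,np.linalg.norm((tp-hd)[:2]),np.degrees(np.arctan2(*(tp-hd)[[1,0]])))
print("pin side",at_z(S,(200+690/4,150+238/4),.026),at_z(S,(200+771/4,150+292/4),.006))
E
python3 fit.py
```

```text
barrel [ 0.5619 -0.01    0.0348  0.8802]
[[0.5, 0.7], [0.4, 0.5], [1.2, -0.2], [0.3, 0.4], [-0.9, -0.2], [0.9, 1.1], [-1.7, -0.8], [-1.6, -0.7], [-0.2, 0.6], [-0.3, -1.8], [-0.3, 1.2], [0.5, 0.3], [-1.2, 0.1], [0.8, -0.0]]
port [ 0.628  -0.0252  0.2041] [ 0.5626 -0.0275  0.235 ]
grip [ 0.5227 -0.1635  0.204 ] [ 0.4973 -0.1644  0.15  ]
hole [0.6511 0.0531 0.2255] [0.5599 0.05   0.2685]
spig [0.5382 0.353 ] [0.5373 0.3542]
spig [0.5237 0.2748] [0.5233 0.2748]
spig [0.4342 0.3656] [0.4324 0.366 ]
spig [0.4157 0.2733] [0.4158 0.2737]
hatch [[0.4489, -0.2765], [0.4309, -0.4316], [0.3476, -0.4218], [0.3665, -0.2665]] [ 0.39847299 -0.34909215] [np.float64(0.083), np.float64(0.1561), np.float64(0.0839), np.float64(0.1564)]
fork dir 83.21295034675758 grip [ 0.39655991 -0.35582695  0.033     ]
pin [ 0.56939449 -0.30119852  0.026     ] [ 0.516722   -0.31751361  0.006     ] 0.05514139590160461 -162.7898433426597
pin side [ 0.56895367 -0.30457921  0.026     ] [ 0.51312429 -0.31757455  0.006     ]
```

```bash
cat >> h.py <<'E'
BAR=[.5619,-.01,.0348]
def bp(P,phi=0.): return R.from_euler('z',BAR[2]).apply(R.from_euler('y',phi).apply(np.array(P,float)))+[BAR[0],BAR[1],.15]
E
python3 - <<'E'
from h import *
p=bp([-.07,-.16,0],.88); print(p)
go([p[0],p[1],.30],.035)
print(r.read_state()["joint_positions"].round(3))
for f in np.linspace(.88,-.05,9): q=70*np.array([np.cos(.88)-np.cos(f),-np.sin(f)+np.sin(.88)]); print(round(f,3),q.round(1),"tool x, down")
E
```

```text
[ 0.5228933  -0.17145491  0.20395172]
t 0.4 tcp [ 0.1588 -0.6045  0.2225] F [0.1 0.6 0.7] w 0.0871
shift [-0.3263 -0.4622 -0.0775] turn [-0.      0.     -0.6745]
[ 1.291  0.332 -0.065  1.46   0.022  1.35  -0.088]
0.88 [0. 0.] tool x, down
0.764 [-6.   5.5] tool x, down
0.648 [-11.2  11.7] tool x, down
0.531 [-15.8  18.5] tool x, down
0.415 [-19.5  25.7] tool x, down
0.299 [-22.3  33.3] tool x, down
0.182 [-24.2  41.2] tool x, down
0.066 [-25.2  49.3] tool x, down
-0.05 [-25.3  57.5] tool x, down
```

```bash
R5(){ :; }
python3 -m crank '[{"z":-0.0775,"az":-0.3},{"z":-0.0775,"az":-0.3},{"z":-0.0775,"az":-0.3},{"z":-0.0775,"az":-0.3},{"z":-0.0775,"az":-0.3}]'
python3 -c "
from h import *
go([.5229,-.1715,.30],.035)"
```

```text
t 0.4 tcp [ 0.1588 -0.6045  0.2225] F [0.1 0.6 0.7] w 0.0871
shift [-0.3263 -0.4622 -0.0775] turn [-0.      0.     -0.6745]schema error: expected keys x, y, z, ax, ay, az, claw
```

```bash
python3 -m crank '[{"x":0,"y":0,"z":-0.0775,"ax":0,"ay":0,"az":-0.3,"claw":-1},{"x":0,"y":0,"z":-0.0775,"ax":0,"ay":0,"az":-0.3,"claw":-1},{"x":0,"y":0,"z":-0.0775,"ax":0,"ay":0,"az":-0.3,"claw":-1},{"x":0,"y":0,"z":-0.0775,"ax":0,"ay":0,"az":-0.3,"claw":-1},{"x":0,"y":0,"z":-0.0775,"ax":0,"ay":0,"az":-0.3,"claw":-1}]'
python3 -c "
from h import *
go([.5229,-.1715,.30],.035)"
```

```text
time: 0.82
ee_pos: [0.1588, -0.6047, 0.3008]
eef_rot: [0.938, -0.346, 0.0, 0.001]
ft_force: [0.5, 0.6, -0.2]
width: 0.087
t 0.82 tcp [ 0.1588 -0.6047  0.3008] F [ 0.5  0.6 -0.2] w 0.087
shift [-4.900e-03 -5.659e-01  4.000e-04] turn [ 0.0005 -0.0004 -0.3712]
```

```bash
python3 -m crank '[{"x":-0.002,"y":-0.2,"z":0,"ax":0,"ay":0,"az":-0.3,"claw":-1},{"x":-0.002,"y":-0.2,"z":0,"ax":0,"ay":0,"az":-0.3,"claw":-1},{"x":-0.002,"y":-0.2,"z":0,"ax":0,"ay":0,"az":-0.3,"claw":-1},{"x":-0.002,"y":-0.2,"z":0,"ax":0,"ay":0,"az":-0.3,"claw":-1},{"x":-0.002,"y":-0.2,"z":0,"ax":0,"ay":0,"az":-0.3,"claw":-1}]' >/dev/null
python3 -m crank '[{"x":0.11,"y":-0.166,"z":0,"ax":0,"ay":0,"az":-0.071,"claw":-1},{"x":0.11,"y":-0.166,"z":0,"ax":0,"ay":0,"az":-0.071,"claw":-1},{"x":0.11,"y":-0.166,"z":0,"ax":0,"ay":0,"az":-0.071,"claw":-1},{"x":0.11,"y":-0.166,"z":0,"ax":0,"ay":0,"az":-0.071,"claw":-1},{"x":0.11,"y":-0.166,"z":0,"ax":0,"ay":0,"az":-0.071,"claw":-1}]' >/dev/null
python3 -c "
from h import *
go([.5229,-.1715,.30],.035)"
```

```text
t 1.65 tcp [ 0.4183 -0.2965  0.3005] F [ 0.3 -0.   0.1] w 0.087
shift [ 0.1084 -0.1218  0.0005] turn [ 0.0002 -0.0005 -0.0024]
```

```bash
python3 -m crank '[{"x":0.1084,"y":-0.122,"z":0,"ax":0,"ay":0,"az":-0.0024,"claw":-1},{"x":0.1084,"y":-0.122,"z":0,"ax":0,"ay":0,"az":-0.0024,"claw":-1},{"x":0.1084,"y":-0.122,"z":0,"ax":0,"ay":0,"az":-0.0024,"claw":-1},{"x":0.1084,"y":-0.122,"z":0,"ax":0,"ay":0,"az":-0.0024,"claw":-1},{"x":0.1084,"y":-0.122,"z":0,"ax":0,"ay":0,"az":-0.0024,"claw":-1}]' 
python3 -m crank '[{"x":0,"y":0,"z":0.04,"ax":0,"ay":0,"az":0,"claw":-1},{"x":0,"y":0,"z":0.08,"ax":0,"ay":0,"az":0,"claw":-1},{"x":0,"y":0,"z":0.115,"ax":0,"ay":0,"az":0,"claw":-1},{"x":0,"y":0,"z":0.115,"ax":0,"ay":0,"az":0,"claw":1},{"x":0,"y":0,"z":0.115,"ax":0,"ay":0,"az":0,"claw":1}]' 40
python3 -m crank '[{"x":0,"y":0,"z":0,"ax":0,"ay":0,"az":0,"claw":1},{"x":0,"y":0,"z":0,"ax":0,"ay":0,"az":0,"claw":1},{"x":0,"y":0,"z":0,"ax":0,"ay":0,"az":0,"claw":1},{"x":0,"y":0,"z":0,"ax":0,"ay":0,"az":0,"claw":1},{"x":0,"y":0,"z":0,"ax":0,"ay":0,"az":0,"claw":1}]' 40
```

```text
time: 2.07
ee_pos: [0.525, -0.1665, 0.3002]
eef_rot: [1.0, 0.022, 0.001, -0.002]
ft_force: [0.6, 0.7, 0.4]
width: 0.0869
time: 2.48
ee_pos: [0.5205, -0.1745, 0.1847]
eef_rot: [1.0, 0.016, -0.001, -0.001]
ft_force: [0.7, -0.2, 0.1]
width: 0.0805
time: 2.9
ee_pos: [0.5218, -0.1748, 0.186]
eef_rot: [1.0, 0.016, 0.001, 0.0]
ft_force: [-0.2, 0.2, 0.3]
width: 0.0484
```

```bash
python3 -m crank '[{"x":0,"y":0,"z":0,"ax":0,"ay":0,"az":0,"claw":1},{"x":0,"y":0,"z":0,"ax":0,"ay":0,"az":0,"claw":1},{"x":0,"y":0,"z":0,"ax":0,"ay":0,"az":0,"claw":1},{"x":0,"y":0,"z":0,"ax":0,"ay":0,"az":0,"claw":1},{"x":0,"y":0,"z":0,"ax":0,"ay":0,"az":0,"claw":1}]' 40
python3 -m crank '[{"x":0,"y":0,"z":0,"ax":0,"ay":0,"az":0,"claw":1},{"x":-0.006,"y":0,"z":0.0055,"ax":0,"ay":0,"az":0,"claw":1},{"x":-0.0112,"y":0,"z":0.0117,"ax":0,"ay":0,"az":0,"claw":1},{"x":-0.0158,"y":0,"z":0.0185,"ax":0,"ay":0,"az":0,"claw":1},{"x":-0.0195,"y":0,"z":0.0257,"ax":0,"ay":0,"az":0,"claw":1}]'
```

```text
time: 3.32
ee_pos: [0.5261, -0.1744, 0.1852]
eef_rot: [1.0, 0.017, 0.006, 0.0]
ft_force: [25.5, -1.2, -15.5]
width: 0.017
time: 3.73
ee_pos: [0.5096, -0.1749, 0.1645]
eef_rot: [1.0, 0.017, 0.009, 0.002]
ft_force: [21.1, 0.6, 14.9]
width: 0.0172
```

```bash
python3 -m crank '[{"x":-0.0015,"y":0,"z":0.0038,"ax":0,"ay":0,"az":0,"claw":1},{"x":-0.0028,"y":0,"z":0.0076,"ax":0,"ay":0,"az":0,"claw":1},{"x":-0.0038,"y":0,"z":0.0115,"ax":0,"ay":0,"az":0,"claw":1},{"x":-0.0047,"y":0,"z":0.0155,"ax":0,"ay":0,"az":0,"claw":1},{"x":-0.0057,"y":0,"z":0.0236,"ax":0,"ay":0,"az":0,"claw":1}]'
python3 -m crank '[{"x":0,"y":0,"z":0.003,"ax":0,"ay":0,"az":0,"claw":1},{"x":0,"y":0,"z":0.006,"ax":0,"ay":0,"az":0,"claw":1},{"x":0,"y":0,"z":0.008,"ax":0,"ay":0,"az":0,"claw":1},{"x":0,"y":0,"z":0.008,"ax":0,"ay":0,"az":0,"claw":1},{"x":0,"y":0,"z":0.008,"ax":0,"ay":0,"az":0,"claw":1}]'
```

```text
time: 4.15
ee_pos: [0.5022, -0.1751, 0.1406]
eef_rot: [1.0, 0.017, 0.007, 0.001]
ft_force: [9.0, 3.2, 16.9]
width: 0.0162
time: 4.57
ee_pos: [0.5011, -0.1751, 0.1309]
eef_rot: [1.0, 0.017, 0.005, 0.001]
ft_force: [11.8, 1.7, 9.3]
width: 0.0164
```

```bash
python3 -m crank '[{"x":0,"y":0,"z":0.003,"ax":0,"ay":0,"az":0,"claw":1},{"x":0,"y":0,"z":0.005,"ax":0,"ay":0,"az":0,"claw":1},{"x":0,"y":0,"z":0.007,"ax":0,"ay":0,"az":0,"claw":1},{"x":0,"y":0,"z":0.007,"ax":0,"ay":0,"az":0,"claw":1},{"x":0,"y":0,"z":0.007,"ax":0,"ay":0,"az":0,"claw":1}]'
python3 -c "
from h import *
snap('side','side1.png',(180,100,430,290),3)"
```

```text
time: 4.98
ee_pos: [0.5011, -0.1753, 0.1258]
eef_rot: [1.0, 0.017, 0.005, 0.001]
ft_force: [2.4, 5.0, 30.6]
width: 0.0161
```

View pics/side1.png

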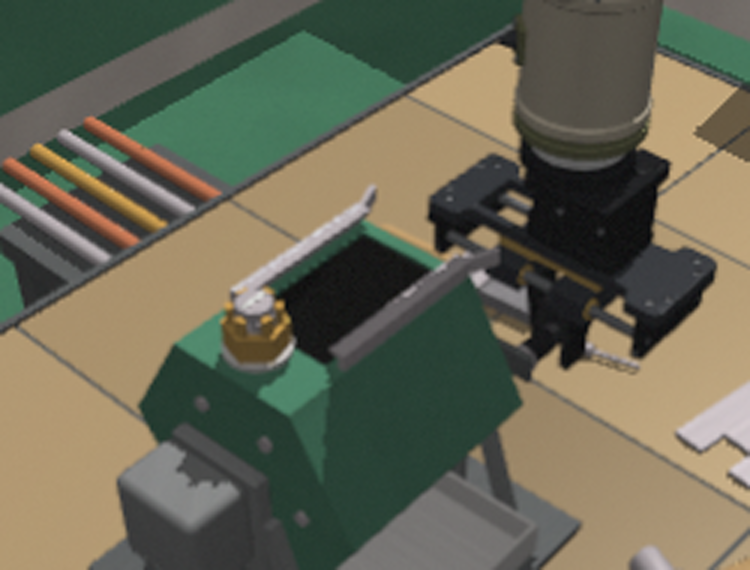

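```bash
python3 -m crank '[{"x":0,"y":0,"z":-0.004,"ax":0,"ay":0,"az":0,"claw":1},{"x":0,"y":0,"z":-0.004,"ax":0,"ay":0,"az":0,"claw":-0.38},{"x":0,"y":0,"z":-0.004,"ax":0,"ay":0,"az":0,"claw":-0.38},{"x":0,"y":0,"z":-0.004,"ax":0,"ay":0,"az":0,"claw":-0.38},{"x":0,"y":0,"z":-0.004,"ax":0,"ay":0,"az":0,"claw":-0.38}]'
python3 -m crank '[{"x":0,"y":0,"z":-0.04,"ax":0,"ay":0,"az":0,"claw":-0.38},{"x":0,"y":0,"z":-0.08,"ax":0,"ay":0,"az":0,"claw":-0.38},{"x":0,"y":0,"z":-0.12,"ax":0,"ay":0,"az":0,"claw":-0.38},{"x":0,"y":0,"z":-0.16,"ax":0,"ay":0,"az":0,"claw":-0.38},{"x":0,"y":0,"z":-0.2,"ax":0,"ay":0,"az":0,"claw":-0.38}]'
python3 -m crank '[{"x":0,"y":-0.1,"z":0,"ax":0,"ay":0,"az":-0.3,"claw":-0.38},{"x":0,"y":-0.1,"z":0,"ax":0,"ay":0,"az":-0.3,"claw":-0.38},{"x":0,"y":-0.1,"z":0,"ax":0,"ay":0,"az":-0.3,"claw":-0.38},{"x":0,"y":-0.1,"z":0,"ax":0,"ay":0,"az":-0.3,"claw":-0.38},{"x":0,"y":-0.1,"z":0,"ax":0,"ay":0,"az":-0.3,"claw":-0.38}]'
python3 -m crank '[{"x":0.1,"y":-0.1,"z":0,"ax":0,"ay":0,"az":-0.3,"claw":-0.38},{"x":0.1,"y":-0.1,"z":0,"ax":0,"ay":0,"az":-0.3,"claw":-0.38},{"x":0.1,"y":-0.1,"z":0,"ax":0,"ay":0,"az":-0.3,"claw":-0.38},{"x":0.1,"y":-0.1,"z":0,"ax":0,"ay":0,"az":-0.3,"claw":-0.38},{"x":0.1,"y":-0.1,"z":0,"ax":0,"ay":0,"az":-0.3,"claw":-0.38}]'
python3 -c "
from h import *
go([.4157,.2735,.33],.035+np.pi/2)
c=camera('side');cv2.imwrite('pics/side_now.png',c['color'])
a=cv2.imread('pics/side0.png');d=np.abs(a.astype(int)-c['color']).sum(2)[320:460,130:270];print((d>90).sum(),np.argwhere(d>90).mean(0)+[320,130] if (d>90).any() else '')
print(r.read_state()['joint_positions'].round(2))"
```

```text
time: 5.45
ee_pos: [0.4957, -0.1755, 0.1245]
eef_rot: [1.0, 0.016, -0.0, -0.0]
ft_force: [0.2, -0.3, -0.2]
width: 0.0353
time: 5.87
ee_pos: [0.4954, -0.1753, 0.3265]
eef_rot: [1.0, 0.016, -0.0, 0.0]
ft_force: [1.2, 1.0, -0.4]
width: 0.0591
time: 6.28
ee_pos: [0.4925, -0.0741, 0.3247]
eef_rot: [0.949, 0.316, -0.0, 0.0]
ft_force: [0.3, -1.0, 0.0]
width: 0.0602
time: 6.7
ee_pos: [0.5136, 0.0696, 0.3246]
eef_rot: [0.812, 0.584, 0.0, -0.001]
ft_force: [0.1, -1.4, 0.1]
width: 0.0601
t 6.7 tcp [0.5136 0.0696 0.3246] F [ 0.1 -1.4  0.1] w 0.0601
shift [ 0.1621 -0.1578 -0.005 ] turn [-0.0004 -0.0007 -0.1795]
4765 [415.09275971 187.05099685]
[ 0.6   0.14 -0.89  1.53  0.11  1.52  0.95]
```

```bash
python3 -m crank '[{"x":0.12,"y":-0.12,"z":0,"ax":0,"ay":0,"az":-0.1795,"claw":-0.38},{"x":0.12,"y":-0.12,"z":0,"ax":0,"ay":0,"az":-0.1795,"claw":-0.38},{"x":0.12,"y":-0.12,"z":0,"ax":0,"ay":0,"az":-0.1795,"claw":-0.38},{"x":0.12,"y":-0.12,"z":0,"ax":0,"ay":0,"az":-0.1795,"claw":-0.38},{"x":0.12,"y":-0.12,"z":0,"ax":0,"ay":0,"az":-0.1795,"claw":-0.38}]'
python3 -c "
from h import *
go([.4157,.2735,.15],.035+np.pi/2)
c=snap('side','s2.png',(110,300,310,470),3)
for p in [(.538,.3535),(.5235,.2748),(.4333,.3658),(.4157,.2735)]: print((proj(c,[[*p,.006],[*p,.05]])-[110,300])*3)"
```

```text
time: 7.17
ee_pos: [0.4367, 0.2238, 0.3252]
eef_rot: [0.697, 0.717, 0.0, -0.0]
ft_force: [-0.6, 1.4, -0.3]
width: 0.06
t 7.17 tcp [0.4367 0.2238 0.3252] F [-0.6  1.4 -0.3] w 0.06
shift [ 0.0502 -0.0197  0.1752] turn [ 0.0002 -0.0003 -0.0037]
[[154.99838337 303.15477232]
 [138.32868898 267.16971832]]
[[272.57065417 233.00559064]
 [260.61561648 195.80272941]]
[[244.858318   435.06139277]
 [230.37876697 401.85159941]]
[[387.7984014  342.97723084]
 [379.32077933 307.7116177 ]]
```

View pics/s2.png

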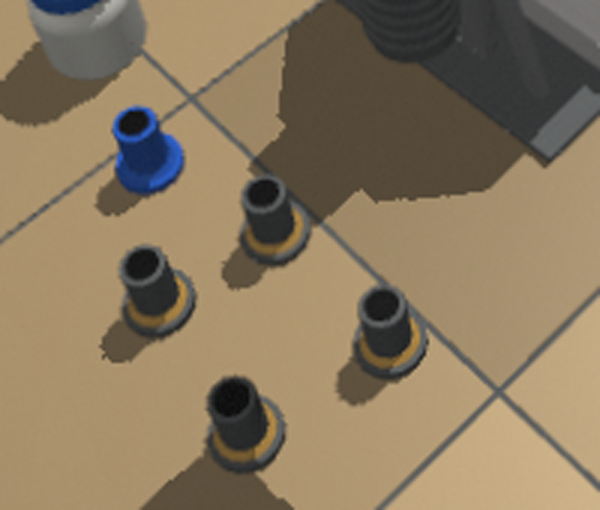

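```bash
python3 -m crank '[{"x":0.025,"y":-0.01,"z":0.04,"ax":0,"ay":0,"az":-0.004,"claw":-0.38},{"x":0.05,"y":-0.02,"z":0.08,"ax":0,"ay":0,"az":-0.004,"claw":-0.38},{"x":0.05,"y":-0.02,"z":0.12,"ax":0,"ay":0,"az":-0.004,"claw":-0.38},{"x":0.05,"y":-0.02,"z":0.16,"ax":0,"ay":0,"az":-0.004,"claw":-0.38},{"x":0.05,"y":-0.02,"z":0.18,"ax":0,"ay":0,"az":-0.004,"claw":-0.38}]' | head -2
python3 -m crank '[{"x":0,"y":0,"z":0.03,"ax":0,"ay":0,"az":0,"claw":-0.38},{"x":0,"y":0,"z":0.06,"ax":0,"ay":0,"az":0,"claw":-0.38},{"x":0,"y":0,"z":0.09,"ax":0,"ay":0,"az":0,"claw":-0.38},{"x":0,"y":0,"z":0.12,"ax":0,"ay":0,"az":0,"claw":-0.38},{"x":0,"y":0,"z":0.124,"ax":0,"ay":0,"az":0,"claw":-0.38}]'
python3 -m crank '[{"x":0,"y":0,"z":0,"ax":0,"ay":0,"az":0,"claw":1},{"x":0,"y":0,"z":0,"ax":0,"ay":0,"az":0,"claw":1},{"x":0,"y":0,"z":0,"ax":0,"ay":0,"az":0,"claw":1},{"x":0,"y":0,"z":0,"ax":0,"ay":0,"az":0,"claw":1},{"x":0,"y":0,"z":0,"ax":0,"ay":0,"az":0,"claw":1}]' 25
python3 -m crank '[{"x":0,"y":0,"z":0,"ax":0,"ay":0,"az":0,"claw":1},{"x":0,"y":0,"z":0,"ax":0,"ay":0,"az":0,"claw":1},{"x":0,"y":0,"z":-0.04,"ax":0,"ay":0,"az":0,"claw":1},{"x":0,"y":0,"z":-0.08,"ax":0,"ay":0,"az":0,"claw":1},{"x":0,"y":0,"z":-0.12,"ax":0,"ay":0,"az":0,"claw":1}]' 25
```

```text
time: 7.63
ee_pos: [0.419, 0.2648, 0.1409]
time: 8.05
ee_pos: [0.418, 0.2633, 0.0159]
eef_rot: [0.698, 0.716, -0.004, -0.001]
ft_force: [-0.9, -0.2, 0.8]
width: 0.06
time: 8.47
ee_pos: [0.4209, 0.2673, 0.0221]
eef_rot: [0.697, 0.717, 0.001, 0.001]
ft_force: [0.4, 1.0, 0.6]
width: 0.0346
time: 8.88
ee_pos: [0.4189, 0.2666, 0.1418]
eef_rot: [0.696, 0.718, -0.001, -0.001]
ft_force: [2.0, -0.3, -1.5]
width: 0.0273
```

```bash
python3 -m crank '[{"x":0,"y":0,"z":-0.04,"ax":0,"ay":0,"az":0,"claw":1},{"x":0,"y":0,"z":-0.08,"ax":0,"ay":0,"az":0,"claw":1},{"x":0,"y":0,"z":-0.12,"ax":0,"ay":0,"az":0,"claw":1},{"x":0,"y":0,"z":-0.16,"ax":0,"ay":0,"az":0,"claw":1},{"x":0,"y":0,"z":-0.19,"ax":0,"ay":0,"az":0,"claw":1}]' >/dev/null
python3 -m crank '[{"x":0,"y":0,"z":0,"ax":0,"ay":0,"az":0,"claw":1},{"x":0,"y":0,"z":0,"ax":0,"ay":0,"az":0,"claw":1},{"x":0,"y":0,"z":0,"ax":0,"ay":0,"az":0,"claw":1},{"x":0,"y":0,"z":0,"ax":0,"ay":0,"az":0,"claw":1},{"x":0,"y":0,"z":0,"ax":0,"ay":0,"az":0,"claw":1}]' >/dev/null
python3 -c "
from h import *
go([.5626,-.0275,.33],.035+np.pi/2)"
```

```text
t 9.72 tcp [0.4194 0.2664 0.3294] F [-0.4  0.2 -1.4] w 0.0274
shift [-0.2979  0.1346 -0.0006] turn [-0.001   0.0005 -0.003 ]
```

```bash
python3 -m crank '[{"x":-0.149,"y":0.0673,"z":0,"ax":0,"ay":0,"az":-0.003,"claw":1},{"x":-0.149,"y":0.0673,"z":0,"ax":0,"ay":0,"az":-0.003,"claw":1},{"x":-0.149,"y":0.0673,"z":0,"ax":0,"ay":0,"az":-0.003,"claw":1},{"x":-0.149,"y":0.0673,"z":0,"ax":0,"ay":0,"az":-0.003,"claw":1},{"x":-0.149,"y":0.0673,"z":0,"ax":0,"ay":0,"az":-0.003,"claw":1}]' >/dev/null
python3 -m crank '[{"x":-0.149,"y":0.0673,"z":0,"ax":0,"ay":0,"az":0,"claw":1},{"x":-0.149,"y":0.0673,"z":0,"ax":0,"ay":0,"az":0,"claw":1},{"x":-0.149,"y":0.0673,"z":0,"ax":0,"ay":0,"az":0,"claw":1},{"x":-0.149,"y":0.0673,"z":0,"ax":0,"ay":0,"az":0,"claw":1},{"x":-0.149,"y":0.0673,"z":0,"ax":0,"ay":0,"az":0,"claw":1}]' >/dev/null
python3 -m crank '[{"x":0,"y":0,"z":0,"ax":0,"ay":0,"az":0,"claw":1},{"x":0,"y":0,"z":0,"ax":0,"ay":0,"az":0,"claw":1},{"x":0,"y":0,"z":0.03,"ax":0,"ay":0,"az":0,"claw":1},{"x":0,"y":0,"z":0.06,"ax":0,"ay":0,"az":0,"claw":1},{"x":0,"y":0,"z":0.1,"ax":0,"ay":0,"az":0,"claw":1}]'
python3 -m crank '[{"x":0,"y":0,"z":0,"ax":0,"ay":0,"az":0,"claw":1},{"x":0,"y":0,"z":0,"ax":0,"ay":0,"az":0,"claw":-0.38},{"x":0,"y":0,"z":0,"ax":0,"ay":0,"az":0,"claw":-0.38},{"x":0,"y":0,"z":0,"ax":0,"ay":0,"az":0,"claw":-0.38},{"x":0,"y":0,"z":0,"ax":0,"ay":0,"az":0,"claw":-0.38}]'
python3 -m crank '[{"x":0,"y":0,"z":0,"ax":0,"ay":0,"az":0,"claw":-0.38},{"x":0,"y":0,"z":-0.02,"ax":0,"ay":0,"az":0,"claw":-0.38},{"x":0,"y":0,"z":-0.06,"ax":0,"ay":0,"az":0,"claw":-0.38},{"x":0,"y":0,"z":-0.1,"ax":0,"ay":0,"az":0,"claw":-0.38},{"x":0,"y":0,"z":-0.104,"ax":0,"ay":0,"az":0,"claw":-0.38}]'
python3 -c "
from h import *
go([.5235,.2748,.33],.035+np.pi/2)"
```

```text
time: 10.97
ee_pos: [0.5645, -0.0247, 0.2315]
eef_rot: [0.694, 0.72, 0.001, 0.002]
ft_force: [1.0, -0.3, -1.6]
width: 0.0274
time: 11.38
ee_pos: [0.5651, -0.0263, 0.2332]
eef_rot: [0.695, 0.719, 0.001, 0.001]
ft_force: [-0.5, -0.4, 0.9]
width: 0.0462
time: 11.8
ee_pos: [0.5659, -0.0259, 0.3425]
eef_rot: [0.695, 0.719, 0.003, 0.004]
ft_force: [1.2, 0.8, 0.7]
width: 0.0599
t 11.8 tcp [ 0.5659 -0.0259  0.3425] F [1.2 0.8 0.7] w 0.0599
shift [ 0.302  -0.0319  0.0119] turn [0.0047 0.0005 0.0001]
```

```bash
python3 -m crank '[{"x":0.151,"y":-0.016,"z":0,"ax":0,"ay":0,"az":0,"claw":-0.38},{"x":0.151,"y":-0.016,"z":0,"ax":0,"ay":0,"az":0,"claw":-0.38},{"x":0.151,"y":-0.016,"z":0,"ax":0,"ay":0,"az":0,"claw":-0.38},{"x":0.151,"y":-0.016,"z":0,"ax":0,"ay":0,"az":0,"claw":-0.38},{"x":0.151,"y":-0.016,"z":0,"ax":0,"ay":0,"az":0,"claw":-0.38}]' >/dev/null
python3 -m crank '[{"x":0.151,"y":-0.016,"z":0,"ax":0,"ay":0,"az":0,"claw":-0.38},{"x":0.151,"y":-0.016,"z":0,"ax":0,"ay":0,"az":0,"claw":-0.38},{"x":0.151,"y":-0.016,"z":0,"ax":0,"ay":0,"az":0,"claw":-0.38},{"x":0.151,"y":-0.016,"z":0,"ax":0,"ay":0,"az":0,"claw":-0.38},{"x":0.151,"y":-0.016,"z":0,"ax":0,"ay":0,"az":0,"claw":-0.38}]' >/dev/null
python3 -m crank '[{"x":0,"y":0,"z":0.04,"ax":0,"ay":0,"az":0,"claw":-0.38},{"x":0,"y":0,"z":0.08,"ax":0,"ay":0,"az":0,"claw":-0.38},{"x":0,"y":0,"z":0.12,"ax":0,"ay":0,"az":0,"claw":-0.38},{"x":0,"y":0,"z":0.16,"ax":0,"ay":0,"az":0,"claw":-0.38},{"x":0,"y":0,"z":0.18,"ax":0,"ay":0,"az":0,"claw":-0.38}]' >/dev/null
python3 -m crank '[{"x":0,"y":0,"z":0,"ax":0,"ay":0,"az":0,"claw":-0.38},{"x":0,"y":0,"z":0,"ax":0,"ay":0,"az":0,"claw":-0.38},{"x":0,"y":0,"z":0,"ax":0,"ay":0,"az":0,"claw":-0.38},{"x":0,"y":0,"z":0,"ax":0,"ay":0,"az":0,"claw":-0.38},{"x":0,"y":0,"z":0,"ax":0,"ay":0,"az":0,"claw":-0.38}]' >/dev/null
python3 -c "
from h import *
go([.5235,.2748,.022],.035+np.pi/2)
c=camera('side');cv2.imwrite('pics/side_now.png',c['color'])
a=cv2.imread('pics/side_now.png');b=cv2.imread('pics/side0.png')
for p in [(.538,.3535),(.5235,.2748),(.4333,.3658),(.4157,.2735)]:
  u,v=proj(c,[[*p,.03]])[0].astype(int);print(u,v,np.abs(a[v-18:v+18,u-12:u+12].astype(int)-b[v-18:v+18,u-12:u+12]).mean().round(1))"
```

```text
t 13.47 tcp [0.5223 0.2745 0.1566] F [ 0.5 -0.4  0.6] w 0.0601
shift [1.000e-04 9.000e-04 1.346e-01] turn [ 0.0013 -0.0005 -0.0001]
158 394 9.2
198 371 4.5
189 439 10.2
237 408 60.3
```

```bash
python3 -m crank '[{"x":0,"y":0.001,"z":0.04,"ax":0,"ay":0,"az":0,"claw":-0.38},{"x":0,"y":0.001,"z":0.08,"ax":0,"ay":0,"az":0,"claw":-0.38},{"x":0,"y":0.001,"z":0.11,"ax":0,"ay":0,"az":0,"claw":-0.38},{"x":0,"y":0.001,"z":0.135,"ax":0,"ay":0,"az":0,"claw":-0.38},{"x":0,"y":0.001,"z":0.135,"ax":0,"ay":0,"az":0,"claw":1}]' >/dev/null
python3 -m crank '[{"x":0,"y":0,"z":0,"ax":0,"ay":0,"az":0,"claw":1},{"x":0,"y":0,"z":0,"ax":0,"ay":0,"az":0,"claw":1},{"x":0,"y":0,"z":0,"ax":0,"ay":0,"az":0,"claw":1},{"x":0,"y":0,"z":0,"ax":0,"ay":0,"az":0,"claw":1},{"x":0,"y":0,"z":0,"ax":0,"ay":0,"az":0,"claw":1}]' 25
python3 -m crank '[{"x":0,"y":0,"z":0,"ax":0,"ay":0,"az":0,"claw":1},{"x":0,"y":0,"z":-0.04,"ax":0,"ay":0,"az":0,"claw":1},{"x":0,"y":0,"z":-0.08,"ax":0,"ay":0,"az":0,"claw":1},{"x":0,"y":0,"z":-0.12,"ax":0,"ay":0,"az":0,"claw":1},{"x":0,"y":0,"z":-0.16,"ax":0,"ay":0,"az":0,"claw":1}]'
python3 -m crank '[{"x":0,"y":0,"z":-0.04,"ax":0,"ay":0,"az":0,"claw":1},{"x":0,"y":0,"z":-0.08,"ax":0,"ay":0,"az":0,"claw":1},{"x":0,"y":0,"z":-0.12,"ax":0,"ay":0,"az":0,"claw":1},{"x":0,"y":0,"z":-0.15,"ax":0,"ay":0,"az":0,"claw":1},{"x":0,"y":0,"z":-0.15,"ax":0,"ay":0,"az":0,"claw":1}]'
python3 -c "
from h import *
go([.5626,-.0275,.33],.035+np.pi/2)"
```

```text
time: 14.35
ee_pos: [0.5232, 0.2743, 0.0211]
eef_rot: [0.695, 0.719, 0.001, 0.001]
ft_force: [0.4, 2.3, 2.0]
width: 0.0282
time: 14.77
ee_pos: [0.5219, 0.2739, 0.1817]
eef_rot: [0.694, 0.72, -0.0, -0.0]
ft_force: [1.1, -0.0, -1.4]
width: 0.0274
time: 15.18
ee_pos: [0.5233, 0.2756, 0.3365]
eef_rot: [0.695, 0.719, 0.004, 0.001]
ft_force: [0.2, 0.4, -1.5]
width: 0.0272
t 15.18 tcp [0.5233 0.2756 0.3365] F [ 0.2  0.4 -1.5] w 0.0272
shift [-0.3043  0.0286  0.0056] turn [ 0.0039 -0.0018  0.    ]
```

```bash
python3 -m crank '[{"x":-0.152,"y":0.0143,"z":0,"ax":0,"ay":0,"az":0,"claw":1},{"x":-0.152,"y":0.0143,"z":0,"ax":0,"ay":0,"az":0,"claw":1},{"x":-0.152,"y":0.0143,"z":0,"ax":0,"ay":0,"az":0,"claw":1},{"x":-0.152,"y":0.0143,"z":0,"ax":0,"ay":0,"az":0,"claw":1},{"x":-0.152,"y":0.0143,"z":0,"ax":0,"ay":0,"az":0,"claw":1}]' >/dev/null
python3 -m crank '[{"x":-0.152,"y":0.0143,"z":0,"ax":0,"ay":0,"az":0,"claw":1},{"x":-0.152,"y":0.0143,"z":0,"ax":0,"ay":0,"az":0,"claw":1},{"x":-0.152,"y":0.0143,"z":0,"ax":0,"ay":0,"az":0,"claw":1},{"x":-0.152,"y":0.0143,"z":0,"ax":0,"ay":0,"az":0,"claw":1},{"x":-0.152,"y":0.0143,"z":0,"ax":0,"ay":0,"az":0,"claw":1}]' >/dev/null
python3 -m crank '[{"x":0,"y":0,"z":0,"ax":0,"ay":0,"az":0,"claw":1},{"x":0,"y":0,"z":0,"ax":0,"ay":0,"az":0,"claw":1},{"x":0,"y":0,"z":0.03,"ax":0,"ay":0,"az":0,"claw":1},{"x":0,"y":0,"z":0.06,"ax":0,"ay":0,"az":0,"claw":1},{"x":0,"y":0,"z":0.1,"ax":0,"ay":0,"az":0,"claw":1}]'
python3 -m crank '[{"x":0,"y":0,"z":0,"ax":0,"ay":0,"az":0,"claw":1},{"x":0,"y":0,"z":0,"ax":0,"ay":0,"az":0,"claw":-0.38},{"x":0,"y":0,"z":0,"ax":0,"ay":0,"az":0,"claw":-0.38},{"x":0,"y":0,"z":0,"ax":0,"ay":0,"az":0,"claw":-0.38},{"x":0,"y":0,"z":0,"ax":0,"ay":0,"az":0,"claw":-0.38}]'
python3 -m crank '[{"x":0,"y":0,"z":0,"ax":0,"ay":0,"az":0,"claw":-0.38},{"x":0,"y":0,"z":-0.02,"ax":0,"ay":0,"az":0,"claw":-0.38},{"x":0,"y":0,"z":-0.06,"ax":0,"ay":0,"az":0,"claw":-0.38},{"x":0,"y":0,"z":-0.1,"ax":0,"ay":0,"az":0,"claw":-0.38},{"x":0,"y":0,"z":-0.1,"ax":0,"ay":0,"az":0,"claw":-0.38}]'
python3 -m crank '[{"x":0.199,"y":-0.0578,"z":0,"ax":0,"ay":0,"az":0,"claw":-0.38},{"x":0.199,"y":-0.0578,"z":0,"ax":0,"ay":0,"az":0,"claw":-0.38},{"x":0.199,"y":-0.0578,"z":0,"ax":0,"ay":0,"az":0,"claw":-0.38},{"x":0.199,"y":-0.0578,"z":0,"ax":0,"ay":0,"az":0,"claw":-0.38},{"x":0.199,"y":-0.0578,"z":0,"ax":0,"ay":0,"az":0,"claw":-0.38}]' >/dev/null
python3 -m crank '[{"x":0.199,"y":-0.0578,"z":0,"ax":0,"ay":0,"az":0,"claw":-0.38},{"x":0.199,"y":-0.0578,"z":0,"ax":0,"ay":0,"az":0,"claw":-0.38},{"x":0.199,"y":-0.0578,"z":0,"ax":0,"ay":0,"az":0,"claw":-0.38},{"x":0.199,"y":-0.0578,"z":0,"ax":0,"ay":0,"az":0,"claw":-0.38},{"x":0.199,"y":-0.0578,"z":0,"ax":0,"ay":0,"az":0,"claw":-0.38}]' >/dev/null
python3 -m crank '[{"x":0,"y":0,"z":0.04,"ax":0,"ay":0,"az":0,"claw":-0.38},{"x":0,"y":0,"z":0.08,"ax":0,"ay":0,"az":0,"claw":-0.38},{"x":0,"y":0,"z":0.12,"ax":0,"ay":0,"az":0,"claw":-0.38},{"x":0,"y":0,"z":0.16,"ax":0,"ay":0,"az":0,"claw":-0.38},{"x":0,"y":0,"z":0.16,"ax":0,"ay":0,"az":0,"claw":-0.38}]' >/dev/null
python3 -m crank '[{"x":0,"y":0,"z":0,"ax":0,"ay":0,"az":0,"claw":-0.38},{"x":0,"y":0,"z":0,"ax":0,"ay":0,"az":0,"claw":-0.38},{"x":0,"y":0,"z":0,"ax":0,"ay":0,"az":0,"claw":-0.38},{"x":0,"y":0,"z":0,"ax":0,"ay":0,"az":0,"claw":-0.38},{"x":0,"y":0,"z":0,"ax":0,"ay":0,"az":0,"claw":-0.38}]' >/dev/null
cat > chk.py <<'E'
from h import *
c=camera('side');a=c['color'];b=cv2.imread('pics/side0.png')
for p in [(.538,.3535),(.5235,.2748),(.4333,.3658),(.4157,.2735)]:
  u,v=proj(c,[[*p,.03]])[0].astype(int);print(u,v,np.abs(a[v-18:v+18,u-12:u+12].astype(int)-b[v-18:v+18,u-12:u+12]).mean().round(1))
E
python3 -c "
from h import *
go([.4333,.3658,.022],.035+np.pi/2)
import chk"
```

```text
time: 16.43
ee_pos: [0.5625, -0.0265, 0.2305]
eef_rot: [0.694, 0.72, 0.001, 0.002]
ft_force: [1.1, -0.3, -1.4]
width: 0.0274
time: 16.85
ee_pos: [0.5628, -0.0283, 0.2321]
eef_rot: [0.694, 0.719, 0.001, 0.001]
ft_force: [0.2, 0.1, -0.7]
width: 0.0466
time: 17.27
ee_pos: [0.5639, -0.028, 0.338]
eef_rot: [0.695, 0.719, 0.003, 0.004]
ft_force: [0.9, 1.1, -0.1]
width: 0.0596
t 18.93 tcp [0.4328 0.3655 0.1714] F [1.  0.8 0.6] w 0.0601
shift [2.000e-04 1.000e-04 1.494e-01] turn [ 0.0011 -0.0006 -0.0002]
158 394 36.9
198 371 56.3
189 439 5.2
237 408 61.0
```

```bash
python3 -m crank '[{"x":0,"y":0,"z":0.04,"ax":0,"ay":0,"az":0,"claw":-0.38},{"x":0,"y":0,"z":0.08,"ax":0,"ay":0,"az":0,"claw":-0.38},{"x":0,"y":0,"z":0.12,"ax":0,"ay":0,"az":0,"claw":-0.38},{"x":0,"y":0,"z":0.15,"ax":0,"ay":0,"az":0,"claw":-0.38},{"x":0,"y":0,"z":0.15,"ax":0,"ay":0,"az":0,"claw":1}]' >/dev/null
python3 -m crank '[{"x":0,"y":0,"z":0,"ax":0,"ay":0,"az":0,"claw":1},{"x":0,"y":0,"z":0,"ax":0,"ay":0,"az":0,"claw":1},{"x":0,"y":0,"z":0,"ax":0,"ay":0,"az":0,"claw":1},{"x":0,"y":0,"z":0,"ax":0,"ay":0,"az":0,"claw":1},{"x":0,"y":0,"z":0,"ax":0,"ay":0,"az":0,"claw":1}]' 25
python3 -m crank '[{"x":0,"y":0,"z":0,"ax":0,"ay":0,"az":0,"claw":1},{"x":0,"y":0,"z":-0.04,"ax":0,"ay":0,"az":0,"claw":1},{"x":0,"y":0,"z":-0.08,"ax":0,"ay":0,"az":0,"claw":1},{"x":0,"y":0,"z":-0.12,"ax":0,"ay":0,"az":0,"claw":1},{"x":0,"y":0,"z":-0.16,"ax":0,"ay":0,"az":0,"claw":1}]' >/dev/null
python3 -m crank '[{"x":0,"y":0,"z":-0.04,"ax":0,"ay":0,"az":0,"claw":1},{"x":0,"y":0,"z":-0.08,"ax":0,"ay":0,"az":0,"claw":1},{"x":0,"y":0,"z":-0.12,"ax":0,"ay":0,"az":0,"claw":1},{"x":0,"y":0,"z":-0.15,"ax":0,"ay":0,"az":0,"claw":1},{"x":0,"y":0,"z":-0.15,"ax":0,"ay":0,"az":0,"claw":1}]'
python3 -c "
from h import *
go([.5626,-.0275,.33],.035+np.pi/2)"
```

```text
time: 19.82
ee_pos: [0.433, 0.3655, 0.0212]
eef_rot: [0.695, 0.719, 0.001, 0.0]
ft_force: [-0.1, 2.3, 1.0]
width: 0.0283
time: 20.65
ee_pos: [0.4328, 0.3667, 0.3363]
eef_rot: [0.695, 0.719, 0.004, 0.001]
ft_force: [-0.3, 0.8, -1.2]
width: 0.0273
t 20.65 tcp [0.4328 0.3667 0.3363] F [-0.3  0.8 -1.2] w 0.0273
shift [-0.3986  0.1159  0.0052] turn [ 0.0034 -0.0024  0.0001]
```

```bash
python3 -m crank '[{"x":-0.199,"y":0.058,"z":0,"ax":0,"ay":0,"az":0,"claw":1},{"x":-0.199,"y":0.058,"z":0,"ax":0,"ay":0,"az":0,"claw":1},{"x":-0.199,"y":0.058,"z":0,"ax":0,"ay":0,"az":0,"claw":1},{"x":-0.199,"y":0.058,"z":0,"ax":0,"ay":0,"az":0,"claw":1},{"x":-0.199,"y":0.058,"z":0,"ax":0,"ay":0,"az":0,"claw":1}]' >/dev/null
python3 -m crank '[{"x":-0.199,"y":0.058,"z":0,"ax":0,"ay":0,"az":0,"claw":1},{"x":-0.199,"y":0.058,"z":0,"ax":0,"ay":0,"az":0,"claw":1},{"x":-0.199,"y":0.058,"z":0,"ax":0,"ay":0,"az":0,"claw":1},{"x":-0.199,"y":0.058,"z":0,"ax":0,"ay":0,"az":0,"claw":1},{"x":-0.199,"y":0.058,"z":0,"ax":0,"ay":0,"az":0,"claw":1}]' >/dev/null
python3 -m crank '[{"x":0,"y":0,"z":0,"ax":0,"ay":0,"az":0,"claw":1},{"x":0,"y":0,"z":0,"ax":0,"ay":0,"az":0,"claw":1},{"x":0,"y":0,"z":0.03,"ax":0,"ay":0,"az":0,"claw":1},{"x":0,"y":0,"z":0.06,"ax":0,"ay":0,"az":0,"claw":1},{"x":0,"y":0,"z":0.1,"ax":0,"ay":0,"az":0,"claw":1}]'
python3 -m crank '[{"x":0,"y":0,"z":0,"ax":0,"ay":0,"az":0,"claw":1},{"x":0,"y":0,"z":0,"ax":0,"ay":0,"az":0,"claw":-0.38},{"x":0,"y":0,"z":0,"ax":0,"ay":0,"az":0,"claw":-0.38},{"x":0,"y":0,"z":0,"ax":0,"ay":0,"az":0,"claw":-0.38},{"x":0,"y":0,"z":0,"ax":0,"ay":0,"az":0,"claw":-0.38}]'
python3 -m crank '[{"x":0,"y":0,"z":0,"ax":0,"ay":0,"az":0,"claw":-0.38},{"x":0,"y":0,"z":-0.02,"ax":0,"ay":0,"az":0,"claw":-0.38},{"x":0,"y":0,"z":-0.06,"ax":0,"ay":0,"az":0,"claw":-0.38},{"x":0,"y":0,"z":-0.1,"ax":0,"ay":0,"az":0,"claw":-0.38},{"x":0,"y":0,"z":-0.1,"ax":0,"ay":0,"az":0,"claw":-0.38}]'
python3 -c "
from h import *
go([.538,.3535,.33],.035+np.pi/2)
import chk
cv2.imwrite('pics/s3.png',cv2.resize(chk.a[320:450,110:280],None,fx=2,fy=2))"
```

```text
time: 21.9
ee_pos: [0.5626, -0.0268, 0.2305]
eef_rot: [0.694, 0.72, 0.001, 0.001]
ft_force: [1.8, 0.5, -0.5]
width: 0.0275
time: 22.32
ee_pos: [0.5631, -0.0283, 0.2321]
eef_rot: [0.695, 0.719, 0.001, 0.001]
ft_force: [-0.4, 0.1, 0.4]
width: 0.0463
time: 22.73
ee_pos: [0.5643, -0.0279, 0.3379]
eef_rot: [0.695, 0.719, 0.003, 0.004]
ft_force: [1.3, 0.3, -0.3]
width: 0.0596
t 22.73 tcp [ 0.5643 -0.0279  0.3379] F [ 1.3  0.3 -0.3] w 0.0596
shift [ 0.3821 -0.013   0.0074] turn [0.0051 0.0005 0.    ]
158 394 13.4
198 371 23.7
189 439 34.7
237 408 58.1
```

```bash
python3 -m crank '[{"x":0.19,"y":-0.0065,"z":0,"ax":0,"ay":0,"az":0,"claw":-0.38},{"x":0.19,"y":-0.0065,"z":0,"ax":0,"ay":0,"az":0,"claw":-0.38},{"x":0.19,"y":-0.0065,"z":0,"ax":0,"ay":0,"az":0,"claw":-0.38},{"x":0.19,"y":-0.0065,"z":0,"ax":0,"ay":0,"az":0,"claw":-0.38},{"x":0.19,"y":-0.0065,"z":0,"ax":0,"ay":0,"az":0,"claw":-0.38}]' >/dev/null
python3 -c "
from h import *
b=cv2.imread('pics/side0.png');a=camera('side')['color']
t=b[394-18:394+20,158-14:158+20];m=cv2.matchTemplate(a[340:450,100:230],t,cv2.TM_CCOEFF_NORMED);_,s,_,l=cv2.minMaxLoc(m);print(s,l[0]+100-144,l[1]+340-376)
go([.538,.3535,.33],.035+np.pi/2)"
```

```text
0.8527824282646179 0 0
t 23.25 tcp [0.5461 0.1695 0.3298] F [-3.6  3.3 -1.6] w 0.0598
shift [ 0.1842 -0.      0.0003] turn [-0.0001 -0.0013  0.0045]
```

```bash
python3 -m crank '[{"x":0.191,"y":-0.0055,"z":0,"ax":0,"ay":0,"az":0,"claw":-0.38},{"x":0.191,"y":-0.0055,"z":0,"ax":0,"ay":0,"az":0,"claw":-0.38},{"x":0.191,"y":-0.0055,"z":0,"ax":0,"ay":0,"az":0,"claw":-0.38},{"x":0.191,"y":-0.0055,"z":0,"ax":0,"ay":0,"az":0,"claw":-0.38},{"x":0.191,"y":-0.0055,"z":0,"ax":0,"ay":0,"az":0,"claw":-0.38}]' >/dev/null
python3 -m crank '[{"x":0,"y":0,"z":0.04,"ax":0,"ay":0,"az":0,"claw":-0.38},{"x":0,"y":0,"z":0.08,"ax":0,"ay":0,"az":0,"claw":-0.38},{"x":0,"y":0,"z":0.12,"ax":0,"ay":0,"az":0,"claw":-0.38},{"x":0,"y":0,"z":0.16,"ax":0,"ay":0,"az":0,"claw":-0.38},{"x":0,"y":0,"z":0.16,"ax":0,"ay":0,"az":0,"claw":-0.38}]' >/dev/null
python3 -m crank '[{"x":0,"y":0,"z":0,"ax":0,"ay":0,"az":0,"claw":-0.38},{"x":0,"y":0,"z":0,"ax":0,"ay":0,"az":0,"claw":-0.38},{"x":0,"y":0,"z":0,"ax":0,"ay":0,"az":0,"claw":-0.38},{"x":0,"y":0,"z":0,"ax":0,"ay":0,"az":0,"claw":-0.38},{"x":0,"y":0,"z":0,"ax":0,"ay":0,"az":0,"claw":-0.38}]' >/dev/null
python3 -c "
from h import *
go([.538,.3535,.022],.035+np.pi/2)
import chk"
```

```text
t 24.5 tcp [0.5373 0.3521 0.1716] F [-0.2  0.2  0.4] w 0.0602
shift [0.0012 0.0004 0.1496] turn [ 0.0012 -0.0006 -0.0001]
158 394 2.5
198 371 48.6
189 439 58.8
237 408 56.1
```

```bash
python3 -m crank '[{"x":0.001,"y":0,"z":0.04,"ax":0,"ay":0,"az":0,"claw":-0.38},{"x":0.001,"y":0,"z":0.08,"ax":0,"ay":0,"az":0,"claw":-0.38},{"x":0.001,"y":0,"z":0.12,"ax":0,"ay":0,"az":0,"claw":-0.38},{"x":0.001,"y":0,"z":0.15,"ax":0,"ay":0,"az":0,"claw":-0.38},{"x":0.001,"y":0,"z":0.15,"ax":0,"ay":0,"az":0,"claw":1}]' >/dev/null
python3 -m crank '[{"x":0,"y":0,"z":0,"ax":0,"ay":0,"az":0,"claw":1},{"x":0,"y":0,"z":0,"ax":0,"ay":0,"az":0,"claw":1},{"x":0,"y":0,"z":0,"ax":0,"ay":0,"az":0,"claw":1},{"x":0,"y":0,"z":0,"ax":0,"ay":0,"az":0,"claw":1},{"x":0,"y":0,"z":0,"ax":0,"ay":0,"az":0,"claw":1}]' 25
python3 -m crank '[{"x":0,"y":0,"z":0,"ax":0,"ay":0,"az":0,"claw":1},{"x":0,"y":0,"z":-0.04,"ax":0,"ay":0,"az":0,"claw":1},{"x":0,"y":0,"z":-0.08,"ax":0,"ay":0,"az":0,"claw":1},{"x":0,"y":0,"z":-0.12,"ax":0,"ay":0,"az":0,"claw":1},{"x":0,"y":0,"z":-0.16,"ax":0,"ay":0,"az":0,"claw":1}]' >/dev/null
python3 -m crank '[{"x":0,"y":0,"z":-0.04,"ax":0,"ay":0,"az":0,"claw":1},{"x":0,"y":0,"z":-0.08,"ax":0,"ay":0,"az":0,"claw":1},{"x":0,"y":0,"z":-0.12,"ax":0,"ay":0,"az":0,"claw":1},{"x":0,"y":0,"z":-0.15,"ax":0,"ay":0,"az":0,"claw":1},{"x":0,"y":0,"z":-0.15,"ax":0,"ay":0,"az":0,"claw":1}]'
python3 -c "
from h import *
go([.5626,-.0275,.33],.035+np.pi/2)"
```

```text
time: 25.38
ee_pos: [0.5375, 0.353, 0.0214]
eef_rot: [0.695, 0.719, 0.001, 0.0]
ft_force: [-0.5, -0.1, -0.2]
width: 0.0279
time: 26.22
ee_pos: [0.5371, 0.3542, 0.3371]
eef_rot: [0.695, 0.719, 0.004, 0.001]
ft_force: [-0.2, 0.9, -1.2]
width: 0.0275
t 26.22 tcp [0.5371 0.3542 0.3371] F [-0.2  0.9 -1.2] w 0.0275
shift [-0.3824  0.012   0.0052] turn [ 0.0037 -0.0026  0.    ]
```

```bash
python3 -m crank '[{"x":-0.191,"y":0.006,"z":0,"ax":0,"ay":0,"az":0,"claw":1},{"x":-0.191,"y":0.006,"z":0,"ax":0,"ay":0,"az":0,"claw":1},{"x":-0.191,"y":0.006,"z":0,"ax":0,"ay":0,"az":0,"claw":1},{"x":-0.191,"y":0.006,"z":0,"ax":0,"ay":0,"az":0,"claw":1},{"x":-0.191,"y":0.006,"z":0,"ax":0,"ay":0,"az":0,"claw":1}]' >/dev/null
python3 -m crank '[{"x":-0.191,"y":0.006,"z":0,"ax":0,"ay":0,"az":0,"claw":1},{"x":-0.191,"y":0.006,"z":0,"ax":0,"ay":0,"az":0,"claw":1},{"x":-0.191,"y":0.006,"z":0,"ax":0,"ay":0,"az":0,"claw":1},{"x":-0.191,"y":0.006,"z":0,"ax":0,"ay":0,"az":0,"claw":1},{"x":-0.191,"y":0.006,"z":0,"ax":0,"ay":0,"az":0,"claw":1}]' >/dev/null
python3 -m crank '[{"x":0,"y":0,"z":0,"ax":0,"ay":0,"az":0,"claw":1},{"x":0,"y":0,"z":0,"ax":0,"ay":0,"az":0,"claw":1},{"x":0,"y":0,"z":0.03,"ax":0,"ay":0,"az":0,"claw":1},{"x":0,"y":0,"z":0.06,"ax":0,"ay":0,"az":0,"claw":1},{"x":0,"y":0,"z":0.1,"ax":0,"ay":0,"az":0,"claw":1}]'
python3 -m crank '[{"x":0,"y":0,"z":0,"ax":0,"ay":0,"az":0,"claw":1},{"x":0,"y":0,"z":0,"ax":0,"ay":0,"az":0,"claw":-0.38},{"x":0,"y":0,"z":0,"ax":0,"ay":0,"az":0,"claw":-0.38},{"x":0,"y":0,"z":0,"ax":0,"ay":0,"az":0,"claw":-0.38},{"x":0,"y":0,"z":0,"ax":0,"ay":0,"az":0,"claw":-0.38}]'
python3 -m crank '[{"x":0,"y":0,"z":0,"ax":0,"ay":0,"az":0,"claw":-0.38},{"x":0,"y":0,"z":-0.02,"ax":0,"ay":0,"az":0,"claw":-0.38},{"x":0,"y":0,"z":-0.06,"ax":0,"ay":0,"az":0,"claw":-0.38},{"x":0,"y":0,"z":-0.1,"ax":0,"ay":0,"az":0,"claw":-0.38},{"x":0,"y":0,"z":-0.1,"ax":0,"ay":0,"az":0,"claw":-0.38}]' >/dev/null
python3 -m crank '[{"x":-0.1,"y":0,"z":0,"ax":0,"ay":0,"az":0.3,"claw":-0.38},{"x":-0.1,"y":0,"z":0,"ax":0,"ay":0,"az":0.3,"claw":-0.38},{"x":-0.1,"y":0,"z":0,"ax":0,"ay":0,"az":0.3,"claw":-0.38},{"x":-0.1,"y":0,"z":0,"ax":0,"ay":0,"az":0.3,"claw":-0.38},{"x":-0.1,"y":0,"z":0,"ax":0,"ay":0,"az":0.3,"claw":-0.38}]' >/dev/null
python3 -m crank '[{"x":0,"y":0,"z":0,"ax":0,"ay":0,"az":0.3,"claw":-0.38},{"x":0,"y":0,"z":0,"ax":0,"ay":0,"az":0.3,"claw":-0.38},{"x":0,"y":0,"z":0,"ax":0,"ay":0,"az":0.3,"claw":-0.38},{"x":0,"y":0,"z":0,"ax":0,"ay":0,"az":0.3,"claw":-0.38},{"x":0,"y":0,"z":0,"ax":0,"ay":0,"az":0.3,"claw":-0.38}]' >/dev/null
python3 -m crank '[{"x":0,"y":0,"z":0,"ax":0,"ay":0,"az":0.2625,"claw":-0.38},{"x":0,"y":0,"z":0,"ax":0,"ay":0,"az":0.2625,"claw":-0.38},{"x":0,"y":0,"z":0,"ax":0,"ay":0,"az":0.2625,"claw":-0.38},{"x":0,"y":0,"z":0,"ax":0,"ay":0,"az":0.2625,"claw":-0.38},{"x":0,"y":0,"z":0,"ax":0,"ay":0,"az":0.2625,"claw":-0.38}]'
python3 -c "
from h import *
go([.397,-.356,.15],-.119)
c=snap('top','top2.png')"
```

```text
time: 27.47
ee_pos: [0.5628, -0.0266, 0.2304]
eef_rot: [0.694, 0.72, 0.001, 0.001]
ft_force: [1.0, 0.2, -2.1]
width: 0.0271
time: 27.88
ee_pos: [0.5632, -0.0283, 0.2321]
eef_rot: [0.694, 0.719, 0.001, 0.001]
ft_force: [0.0, 0.2, 0.3]
width: 0.0466
time: 29.55
ee_pos: [0.5657, -0.1286, 0.3305]
eef_rot: [0.998, -0.063, 0.001, 0.0]
ft_force: [-0.2, -1.1, 0.5]
width: 0.0601
t 29.55 tcp [ 0.5657 -0.1286  0.3305] F [-0.2 -1.1  0.5] w 0.0601
shift [-0.1392  0.2466  0.1804] turn [ 0.0001 -0.0006 -0.0031]
```

View pics/top2.png

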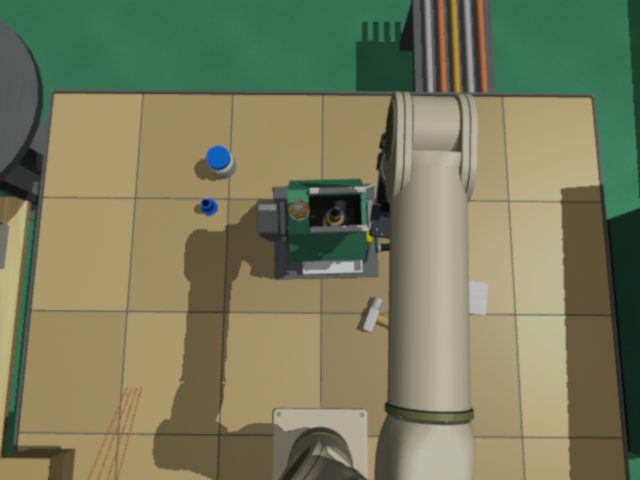

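```bash
python3 -m crank '[{"x":-0.07,"y":0.123,"z":0,"ax":0,"ay":0,"az":-0.003,"claw":-0.38},{"x":-0.07,"y":0.123,"z":0,"ax":0,"ay":0,"az":-0.003,"claw":-0.38},{"x":-0.07,"y":0.123,"z":0,"ax":0,"ay":0,"az":-0.003,"claw":-0.38},{"x":-0.07,"y":0.123,"z":0,"ax":0,"ay":0,"az":-0.003,"claw":-0.38},{"x":-0.07,"y":0.123,"z":0,"ax":0,"ay":0,"az":-0.003,"claw":-0.38}]' >/dev/null
python3 -m crank '[{"x":-0.069,"y":0.124,"z":0.09,"ax":0,"ay":0,"az":0,"claw":-0.38},{"x":-0.069,"y":0.124,"z":0.09,"ax":0,"ay":0,"az":0,"claw":-0.38},{"x":-0.069,"y":0.124,"z":0.09,"ax":0,"ay":0,"az":0,"claw":-0.38},{"x":-0.069,"y":0.124,"z":0.09,"ax":0,"ay":0,"az":0,"claw":-0.38},{"x":-0.069,"y":0.124,"z":0.09,"ax":0,"ay":0,"az":0,"claw":-0.38}]' >/dev/null
python3 -m crank '[{"x":0,"y":0,"z":0.04,"ax":0,"ay":0,"az":0,"claw":-0.38},{"x":0,"y":0,"z":0.08,"ax":0,"ay":0,"az":0,"claw":-0.38},{"x":0,"y":0,"z":0.12,"ax":0,"ay":0,"az":0,"claw":-0.38},{"x":0,"y":0,"z":0.15,"ax":0,"ay":0,"az":0,"claw":-0.38},{"x":0,"y":0,"z":0.15,"ax":0,"ay":0,"az":0,"claw":-0.38}]' >/dev/null
python3 -m crank '[{"x":0,"y":0,"z":0,"ax":0,"ay":0,"az":0,"claw":-0.38},{"x":0,"y":0,"z":0,"ax":0,"ay":0,"az":0,"claw":-0.38},{"x":0,"y":0,"z":0,"ax":0,"ay":0,"az":0,"claw":-0.38},{"x":0,"y":0,"z":0,"ax":0,"ay":0,"az":0,"claw":-0.38},{"x":0,"y":0,"z":0,"ax":0,"ay":0,"az":0,"claw":-0.38}]' 
python3 -c "
from h import *
go([.397,-.356,.008],-.119)
snap('side','s4.png',(390,190,490,290),5)"
```

```text
time: 31.27
ee_pos: [0.3996, -0.3586, 0.0913]
eef_rot: [0.998, -0.056, 0.001, 0.001]
ft_force: [0.7, 0.4, 0.1]
width: 0.0604
t 31.27 tcp [ 0.3996 -0.3586  0.0913] F [0.7 0.4 0.1] w 0.0604
shift [-0.003  -0.0024  0.0833] turn [ 0.0009 -0.001   0.003 ]
```

View pics/s4.png

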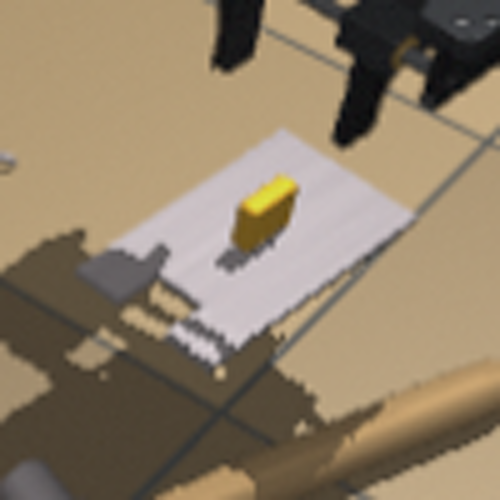

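```bash
python3 -m crank '[{"x":-0.003,"y":-0.0024,"z":0.03,"ax":0,"ay":0,"az":0.003,"claw":-0.38},{"x":-0.003,"y":-0.0024,"z":0.06,"ax":0,"ay":0,"az":0.003,"claw":-0.38},{"x":-0.003,"y":-0.0024,"z":0.078,"ax":0,"ay":0,"az":0.003,"claw":-0.38},{"x":-0.003,"y":-0.0024,"z":0.083,"ax":0,"ay":0,"az":0.003,"claw":-0.38},{"x":-0.003,"y":-0.0024,"z":0.083,"ax":0,"ay":0,"az":0.003,"claw":0.5}]' 
python3 -m crank '[{"x":0,"y":0,"z":0,"ax":0,"ay":0,"az":0,"claw":1},{"x":0,"y":0,"z":0,"ax":0,"ay":0,"az":0,"claw":1},{"x":0,"y":0,"z":0,"ax":0,"ay":0,"az":0,"claw":1},{"x":0,"y":0,"z":0,"ax":0,"ay":0,"az":0,"claw":1},{"x":0,"y":0,"z":0,"ax":0,"ay":0,"az":0,"claw":1}]' 40
python3 -m crank '[{"x":0,"y":0,"z":0,"ax":0,"ay":0,"az":0,"claw":1},{"x":0,"y":0,"z":0,"ax":0,"ay":0,"az":0,"claw":1},{"x":0,"y":0,"z":0,"ax":0,"ay":0,"az":0,"claw":1},{"x":0,"y":0,"z":0,"ax":0,"ay":0,"az":0,"claw":1},{"x":0,"y":0,"z":0,"ax":0,"ay":0,"az":0,"claw":1}]' 40
```

```text
time: 31.73
ee_pos: [0.3957, -0.3548, 0.0067]
eef_rot: [0.998, -0.059, -0.001, -0.0]
ft_force: [0.6, -0.1, 0.5]
width: 0.0581
time: 32.15
ee_pos: [0.3962, -0.3554, 0.0071]
eef_rot: [0.998, -0.06, 0.0, 0.0]
ft_force: [-0.3, 0.7, 0.3]
width: 0.0279
time: 32.57
ee_pos: [0.3964, -0.3553, 0.0069]
eef_rot: [0.998, -0.06, 0.0, 0.0]
ft_force: [1.0, 0.5, 0.1]
width: 0.0119
```

```bash
python3 -m crank '[{"x":0,"y":0,"z":-0.03,"ax":0,"ay":0,"az":0,"claw":1},{"x":0,"y":0,"z":-0.07,"ax":0,"ay":0,"az":0,"claw":1},{"x":0,"y":0,"z":-0.11,"ax":0,"ay":0,"az":0,"claw":1},{"x":0,"y":0,"z":-0.15,"ax":0,"ay":0,"az":0,"claw":1},{"x":0,"y":0,"z":-0.19,"ax":0,"ay":0,"az":0,"claw":1}]' 
python3 -m crank '[{"x":0,"y":0,"z":-0.03,"ax":0,"ay":0,"az":-0.077,"claw":1},{"x":0,"y":0,"z":-0.06,"ax":0,"ay":0,"az":-0.077,"claw":1},{"x":0,"y":0,"z":-0.09,"ax":0,"ay":0,"az":-0.077,"claw":1},{"x":0,"y":0,"z":-0.11,"ax":0,"ay":0,"az":-0.077,"claw":1},{"x":0,"y":0,"z":-0.11,"ax":0,"ay":0,"az":-0.077,"claw":1}]' 
python3 -c "
from h import *
p=bp([0,-.213,0]);print(p)
go([p[0],p[1],.307],.035)"
```

```text
time: 32.98
ee_pos: [0.3954, -0.3546, 0.1981]
eef_rot: [0.998, -0.059, -0.001, -0.0]
ft_force: [0.9, -1.3, -3.2]
width: 0.0119
time: 33.4
ee_pos: [0.3971, -0.3559, 0.3108]
eef_rot: [1.0, 0.017, 0.002, 0.002]
ft_force: [0.0, 0.2, -3.4]
width: 0.0118
[ 0.5693109  -0.22287104  0.15      ]
t 33.4 tcp [ 0.3971 -0.3559  0.3108] F [ 0.   0.2 -3.4] w 0.0118
shift [ 0.1767 -0.127   0.004 ] turn [ 0.0021 -0.0019 -0.0001]
```

```bash
python3 -m crank '[{"x":0.12,"y":-0.086,"z":0,"ax":0,"ay":0,"az":0,"claw":1},{"x":0.12,"y":-0.086,"z":0,"ax":0,"ay":0,"az":0,"claw":1},{"x":0.12,"y":-0.086,"z":0,"ax":0,"ay":0,"az":0,"claw":1},{"x":0.12,"y":-0.086,"z":0,"ax":0,"ay":0,"az":0,"claw":1},{"x":0.12,"y":-0.086,"z":0,"ax":0,"ay":0,"az":0,"claw":1}]' >/dev/null
python3 -m crank '[{"x":0.057,"y":-0.041,"z":0,"ax":0,"ay":0,"az":0,"claw":1},{"x":0.057,"y":-0.041,"z":0,"ax":0,"ay":0,"az":0,"claw":1},{"x":0.057,"y":-0.041,"z":0.02,"ax":0,"ay":0,"az":0,"claw":1},{"x":0.057,"y":-0.041,"z":0.04,"ax":0,"ay":0,"az":0,"claw":1},{"x":0.057,"y":-0.041,"z":0.045,"ax":0,"ay":0,"az":0,"claw":1}]' >/dev/null
python3 -m crank '[{"x":0,"y":0,"z":0.01,"ax":0,"ay":0,"az":0,"claw":1},{"x":0,"y":0,"z":0.015,"ax":0,"ay":0,"az":0,"claw":1},{"x":0,"y":0,"z":0.015,"ax":0,"ay":0,"az":0,"claw":1},{"x":0,"y":0,"z":0.015,"ax":0,"ay":0,"az":0,"claw":1},{"x":0,"y":0,"z":0.015,"ax":0,"ay":0,"az":0,"claw":1}]' 
python3 -c "
from h import *
go([.5693,-.2229,.244],.035)
a=snap('side','s5.png',(220,120,420,270),4); b=snap('top','t5.png',(240,150,440,300),4)
import itertools
P=[(x,-.2129+.008+y,.085+.002+z) for x in(-.042,.042) for y,z in ((.078,.005),(-.078,.005))]
g=[(x,y,.097) for x in(-.037,.037) for y in(.036,-.085)]
for n,c,o in(('side',a,(220,120)),('top',b,(240,150))): print(n,((proj(c,[bp(q) for q in P+g])-o)*4).round(0).tolist())"
```

```text
time: 34.65
ee_pos: [0.5688, -0.2224, 0.2477]
eef_rot: [1.0, 0.017, 0.001, 0.0]
ft_force: [0.7, 0.1, -3.1]
width: 0.0114
t 34.65 tcp [ 0.5688 -0.2224  0.2477] F [ 0.7  0.1 -3.1] w 0.0114
shift [0.0004 0.0005 0.0037] turn [ 0.0003 -0.0006 -0.0003]
side [[510.0, 232.0], [688.0, 98.0], [381.0, 167.0], [563.0, 43.0], [279.0, 387.0], [449.0, 260.0], [163.0, 318.0], [335.0, 200.0]]
top [[590.0, 317.0], [880.0, 309.0], [582.0, 165.0], [868.0, 158.0], [285.0, 313.0], [512.0, 308.0], [282.0, 179.0], [506.0, 173.0]]
```

View pics/s5.png

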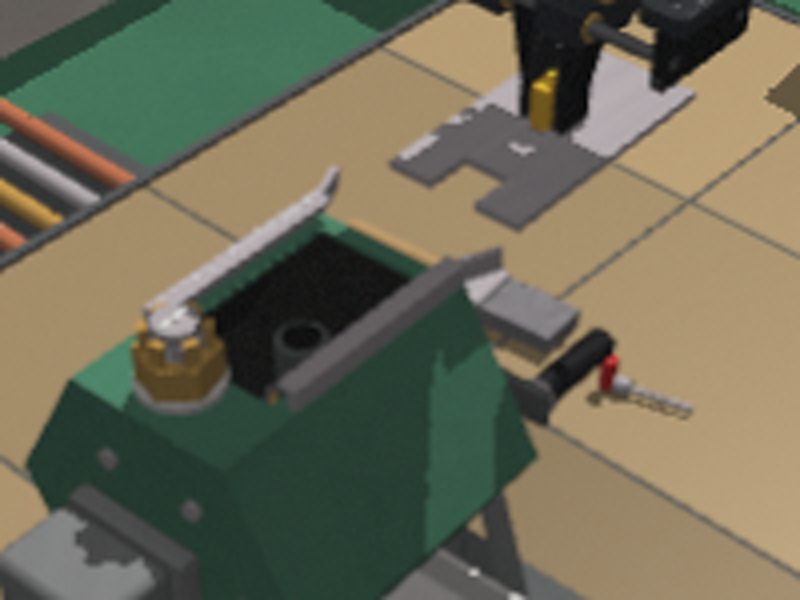

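View pics/t5.png

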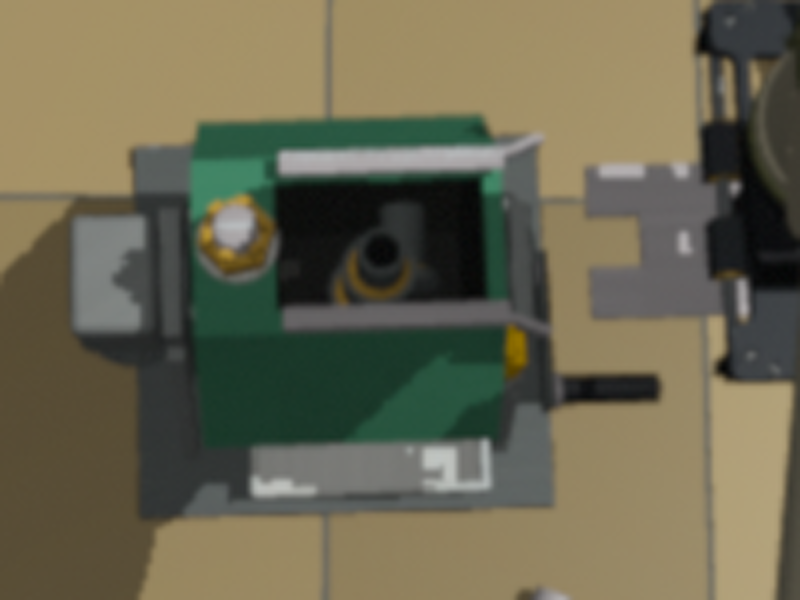

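```bash
cat > fit2.py <<'E'
from h import *
from scipy.optimize import least_squares
T=camera("top");S=camera("side");a=98.15e-3;h=.085
def v(ang,y): t=np.radians(ang);return [a*np.sin(t),y,a*np.cos(t)]
top=[(v(-30,h),(193,335)),(v(30,h),(192,160)),(v(90,h),(200,125)),(v(90,-h),(484,117)),(v(-90,h),(205,446)),(v(-90,-h),(498,441)),
 ([-.037,.036,.097],(284,308)),([-.037,-.085,.097],(508,301)),([.037,.036,.097],(280,177)),([.037,-.085,.097],(503,171)),([-.07,-.18,0],(659,388)),([0,.06,.126],(236,226))]
side=[(v(-30,h),(222,470)),(v(-90,-h),(535,457)),(v(30,h),(72,380)),(v(90,h),(28,465)),([-.037,.036,.097],(277,385)),([-.037,-.085,.097],(450,262)),([0,.06,.126],(177,322))]
def res(p,each=False):
    o=[]
    for c,l,off in((T,top,(240,150)),(S,side,(220,120))):
        W=R.from_euler('z',p[2]).apply(np.array([q[0] for q in l]))+[p[0],p[1],.15]
        o.append(proj(c,W)*4-np.array(off)*4-np.array([q[1] for q in l]))
    return o
for k in('both','top','side'):
    f=lambda p:(np.vstack(res(p)) if k=='both' else res(p)[k=='side']).ravel()
    s=least_squares(f,[.562,-.01,.035],loss='soft_l1',f_scale=4);print(k,np.round(s.x,4))
    if k=='both': print([x.round(0).tolist() for x in res(s.x)])
E
python3 fit2.py
```

```text
both [ 0.5635 -0.0098  0.0339]
[[[2.0, 4.0], [0.0, 2.0], [-1.0, -6.0], [1.0, -4.0], [-1.0, 2.0], [1.0, -0.0], [1.0, 2.0], [4.0, 4.0], [2.0, -1.0], [3.0, -1.0], [1.0, 1.0], [1.0, 5.0]], [[-1.0, 5.0], [1.0, 3.0], [-4.0, -2.0], [-8.0, -4.0], [-1.0, 1.0], [-3.0, -3.0], [-2.0, 6.0]]]
top [ 0.564  -0.0092  0.0311]
side [ 0.5633 -0.011   0.0344]
```

```bash
sed -i 's/^BAR=.*/BAR=[.5637,-.0098,.034]/' h.py
python3 -m crank '[{"x":0.002,"y":0,"z":0.0032,"ax":0,"ay":0,"az":0,"claw":1},{"x":0.002,"y":0,"z":0.0032,"ax":0,"ay":0,"az":0,"claw":1},{"x":0.002,"y":-0.01,"z":0.0032,"ax":0,"ay":0,"az":0,"claw":1},{"x":0.002,"y":-0.02,"z":0.0032,"ax":0,"ay":0,"az":0,"claw":1},{"x":0.002,"y":-0.03,"z":0.0032,"ax":0,"ay":0,"az":0,"claw":1}]' 50
python3 -m crank '[{"x":0,"y":-0.006,"z":0,"ax":0,"ay":0,"az":0,"claw":1},{"x":0,"y":-0.012,"z":0,"ax":0,"ay":0,"az":0,"claw":1},{"x":0,"y":-0.018,"z":0,"ax":0,"ay":0,"az":0,"claw":1},{"x":0,"y":-0.024,"z":0,"ax":0,"ay":0,"az":0,"claw":1},{"x":0,"y":-0.03,"z":0,"ax":0,"ay":0,"az":0,"claw":1}]'
python3 -c "
from h import *
p=bp([0,-.010,.092]);go(p,BAR[2])"
```

```text
time: 35.27
ee_pos: [0.5696, -0.1904, 0.2436]
eef_rot: [1.0, 0.018, 0.0, -0.0]
ft_force: [0.6, -0.5, -3.2]
width: 0.0111
time: 35.68
ee_pos: [0.5696, -0.1623, 0.2443]
eef_rot: [1.0, 0.017, 0.002, 0.001]
ft_force: [5.4, -1.9, -3.1]
width: 0.0117
t 35.68 tcp [ 0.5696 -0.1623  0.2443] F [ 5.4 -1.9 -3.1] w 0.0117
shift [-0.0008 -0.1427  0.0021] turn [ 0.0008 -0.0017 -0.0001]
```

```bash
python3 -m crank '[{"x":0.0015,"y":-0.005,"z":0.001,"ax":0,"ay":0,"az":0,"claw":1},{"x":0.0015,"y":-0.015,"z":0.0015,"ax":0,"ay":0,"az":0,"claw":1},{"x":0.0015,"y":-0.025,"z":0.0015,"ax":0,"ay":0,"az":0,"claw":1},{"x":0.0015,"y":-0.035,"z":0.0015,"ax":0,"ay":0,"az":0,"claw":1},{"x":0.0015,"y":-0.045,"z":0.0015,"ax":0,"ay":0,"az":0,"claw":1}]'
python3 -c "
from h import *
p=bp([0,-.010,.092]);go(p,BAR[2]);print(r.read_state()['torque'])"
```

```text
time: 36.1
ee_pos: [0.5688, -0.1163, 0.2426]
eef_rot: [1.0, 0.017, 0.001, 0.0]
ft_force: [4.3, -4.7, 1.9]
width: 0.0116
t 36.1 tcp [ 0.5688 -0.1163  0.2426] F [ 4.3 -4.7  1.9] w 0.0116
shift [-0.0014 -0.0966  0.0005] turn [ 0.0004 -0.0007  0.0004]
[-0.80165451 -0.83494323  0.04411203]
```

```bash
python3 -m crank '[{"x":0.0005,"y":-0.01,"z":0,"ax":0,"ay":0,"az":0,"claw":1},{"x":0.0005,"y":-0.02,"z":0,"ax":0,"ay":0,"az":0,"claw":1},{"x":0.0005,"y":-0.03,"z":0,"ax":0,"ay":0,"az":0,"claw":1},{"x":0.0005,"y":-0.04,"z":0,"ax":0,"ay":0,"az":0,"claw":1},{"x":0.0005,"y":-0.05,"z":0,"ax":0,"ay":0,"az":0,"claw":1}]'
python3 -m crank '[{"x":0,"y":-0.006,"z":0,"ax":0,"ay":0,"az":0,"claw":1},{"x":0,"y":-0.012,"z":0,"ax":0,"ay":0,"az":0,"claw":1},{"x":0,"y":-0.018,"z":0,"ax":0,"ay":0,"az":0,"claw":1},{"x":0,"y":-0.024,"z":0,"ax":0,"ay":0,"az":0,"claw":1},{"x":0,"y":-0.03,"z":0,"ax":0,"ay":0,"az":0,"claw":1}]'
python3 -c "
from h import *
p=bp([0,-.010,.092]);go(p,BAR[2]);print(r.read_state()['torque'])"
```

```text
time: 36.52
ee_pos: [0.5672, -0.0664, 0.2425]
eef_rot: [1.0, 0.017, 0.0, 0.0]
ft_force: [1.7, -4.7, 6.5]
width: 0.0118
time: 36.93
ee_pos: [0.5661, -0.0368, 0.2424]
eef_rot: [1.0, 0.017, 0.0, 0.0]
ft_force: [1.1, -5.0, 5.6]
width: 0.0116
t 36.93 tcp [ 0.5661 -0.0368  0.2424] F [ 1.1 -5.   5.6] w 0.0116
shift [-0.0015 -0.017   0.0004] turn [ 0.0004 -0.0001  0.0003]
[-1.04612048  0.12352078  0.13335325]
```

Sliding smoothly, 17 mm to go.

```bash
python3 -m crank '[{"x":0,"y":-0.004,"z":0,"ax":0,"ay":0,"az":0,"claw":1},{"x":0,"y":-0.008,"z":0,"ax":0,"ay":0,"az":0,"claw":1},{"x":0,"y":-0.012,"z":0,"ax":0,"ay":0,"az":0,"claw":1},{"x":0,"y":-0.014,"z":0,"ax":0,"ay":0,"az":0,"claw":1},{"x":0,"y":-0.016,"z":0,"ax":0,"ay":0,"az":0,"claw":1}]'
python3 -m crank '[{"x":0,"y":-0.001,"z":0,"ax":0,"ay":0,"az":0,"claw":1},{"x":0,"y":-0.002,"z":0,"ax":0,"ay":0,"az":0,"claw":1},{"x":0,"y":-0.003,"z":0,"ax":0,"ay":0,"az":0,"claw":1},{"x":0,"y":-0.004,"z":0,"ax":0,"ay":0,"az":0,"claw":1},{"x":0,"y":-0.004,"z":0,"ax":0,"ay":0,"az":0,"claw":1}]'
```

```text
time: 37.35
ee_pos: [0.5655, -0.0208, 0.2424]
eef_rot: [1.0, 0.017, 0.0, 0.0]
ft_force: [0.6, -4.6, 6.5]
width: 0.0117
time: 37.77
ee_pos: [0.5653, -0.0171, 0.2424]
eef_rot: [1.0, 0.017, 0.0, 0.001]
ft_force: [0.2, -4.4, 6.0]
width: 0.0116
```

```bash
python3 -m crank '[{"x":0,"y":-0.001,"z":0,"ax":0,"ay":0,"az":0,"claw":1},{"x":0,"y":-0.002,"z":0,"ax":0,"ay":0,"az":0,"claw":1},{"x":0,"y":-0.003,"z":0,"ax":0,"ay":0,"az":0,"claw":1},{"x":0,"y":-0.004,"z":0,"ax":0,"ay":0,"az":0,"claw":1},{"x":0,"y":-0.004,"z":0,"ax":0,"ay":0,"az":0,"claw":1}]'
python3 -m crank '[{"x":0,"y":0,"z":0,"ax":0,"ay":0,"az":0,"claw":1},{"x":0,"y":0,"z":0,"ax":0,"ay":0,"az":0,"claw":1},{"x":0,"y":0,"z":0,"ax":0,"ay":0,"az":0,"claw":1},{"x":0,"y":0,"z":0,"ax":0,"ay":0,"az":0,"claw":1},{"x":0,"y":0,"z":0,"ax":0,"ay":0,"az":0,"claw":1}]'
```

```text
time: 38.18
ee_pos: [0.5653, -0.0168, 0.2424]
eef_rot: [1.0, 0.015, -0.0, 0.003]
ft_force: [0.0, -15.8, 7.2]
width: 0.012
time: 38.6
ee_pos: [0.5653, -0.0168, 0.2424]
eef_rot: [1.0, 0.015, -0.0, 0.002]
ft_force: [0.7, -15.5, 8.0]
width: 0.0116
```

```bash
python3 -m crank '[{"x":0,"y":0.003,"z":0,"ax":0,"ay":0,"az":0,"claw":0.4},{"x":0,"y":0.003,"z":0,"ax":0,"ay":0,"az":0,"claw":0.4},{"x":0,"y":0.003,"z":0,"ax":0,"ay":0,"az":0,"claw":0.4},{"x":0,"y":0.003,"z":-0.01,"ax":0,"ay":0,"az":0,"claw":0.4},{"x":0,"y":0.003,"z":-0.05,"ax":0,"ay":0,"az":0,"claw":0.4}]'
python3 -m crank '[{"x":0,"y":0.04,"z":-0.02,"ax":0,"ay":0,"az":0,"claw":-0.15},{"x":0,"y":0.08,"z":-0.04,"ax":0,"ay":0,"az":0,"claw":-0.15},{"x":0,"y":0.12,"z":-0.06,"ax":0,"ay":0,"az":0,"claw":-0.15},{"x":0,"y":0.16,"z":-0.06,"ax":0,"ay":0,"az":0,"claw":-0.15},{"x":0,"y":0.16,"z":-0.06,"ax":0,"ay":0,"az":0,"claw":-0.15}]'
python3 -c "
from h import *
print(r.read_state()['joint_positions'].round(2))
a=camera('top')['color'][180:250,275:375];b=camera('side')['color'][165:265,240:340]
o=np.zeros((500,800,3),np.uint8);o[:280,:400]=cv2.resize(a,None,fx=4,fy=4,interpolation=2);o[:400,400:]=cv2.resize(b,None,fx=4,fy=4,interpolation=2)
cv2.imwrite('pics/nut.png',o)
go(bp([0,.06,.18]),BAR[2])"
```

```text
time: 39.02
ee_pos: [0.5628, -0.0156, 0.2875]
eef_rot: [1.0, 0.018, -0.005, -0.001]
ft_force: [-0.1, -0.3, -0.1]
width: 0.0252
time: 39.43
ee_pos: [0.5705, -0.1838, 0.3533]
eef_rot: [1.0, 0.013, 0.0, 0.001]
ft_force: [0.1, -2.1, -1.6]
width: 0.0473
[ 0.72  0.3  -0.64  1.28  0.18  1.62  0.14]
t 39.53 tcp [ 0.5708 -0.1784  0.3521] F [ 0.4  1.2 -0.5] w 0.0492
shift [-0.0021 -0.2287  0.0222] turn [-0.0002  0.0001 -0.0016]
```

View pics/nut.png

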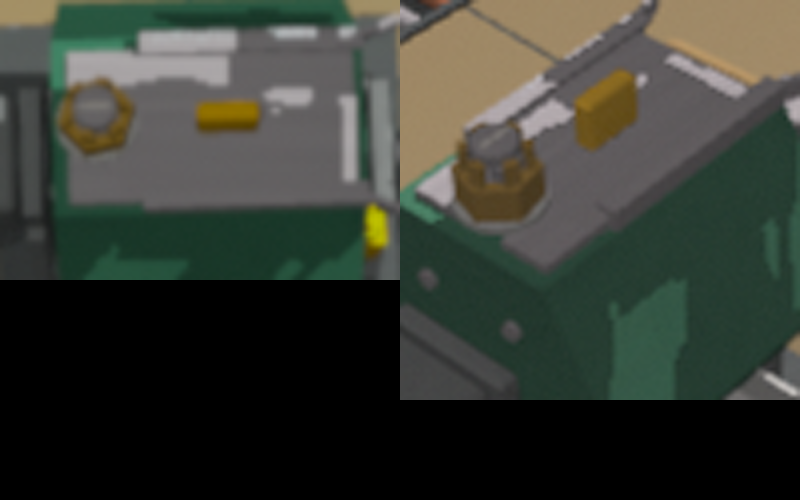

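```bash
python3 -m crank '[{"x":0,"y":-0.12,"z":0,"ax":0,"ay":0,"az":-0.3,"claw":-0.25},{"x":0,"y":-0.12,"z":0,"ax":0,"ay":0,"az":-0.3,"claw":-0.25},{"x":0,"y":-0.12,"z":0,"ax":0,"ay":0,"az":-0.3,"claw":-0.25},{"x":0,"y":-0.12,"z":0,"ax":0,"ay":0,"az":-0.3,"claw":-0.25},{"x":0,"y":-0.12,"z":0,"ax":0,"ay":0,"az":-0.3,"claw":-0.25}]' >/dev/null
python3 -m crank '[{"x":0,"y":0,"z":0,"ax":0,"ay":0,"az":-0.3,"claw":-0.25},{"x":0,"y":0,"z":0,"ax":0,"ay":0,"az":-0.3,"claw":-0.25},{"x":0,"y":0,"z":0,"ax":0,"ay":0,"az":-0.3,"claw":-0.25},{"x":0,"y":0,"z":0,"ax":0,"ay":0,"az":-0.3,"claw":-0.25},{"x":0,"y":0,"z":0,"ax":0,"ay":0,"az":-0.3,"claw":-0.25}]' >/dev/null
python3 -m crank '[{"x":0,"y":0,"z":0,"ax":0,"ay":0,"az":-0.085,"claw":-0.25},{"x":0,"y":0,"z":0,"ax":0,"ay":0,"az":-0.085,"claw":-0.25},{"x":0,"y":0,"z":0,"ax":0,"ay":0,"az":-0.085,"claw":-0.25},{"x":0,"y":0,"z":0,"ax":0,"ay":0,"az":-0.085,"claw":-0.25},{"x":0,"y":0,"z":0,"ax":0,"ay":0,"az":-0.085,"claw":-0.25}]'
python3 -c "
from h import *
print(r.read_state()['joint_positions'].round(2))
go([.5625,.0515,.300],np.radians(80.5))"
```

```text
time: 40.78
ee_pos: [0.5667, -0.0551, 0.3522]
eef_rot: [0.764, 0.646, 0.0, -0.0]
ft_force: [0.1, -0.2, 0.3]
width: 0.0544
[ 0.73  0.28 -0.89  1.35  0.22  1.61  1.27]
t 40.78 tcp [ 0.5667 -0.0551  0.3522] F [ 0.1 -0.2  0.3] w 0.0544
shift [ 0.1044 -0.0218  0.0522] turn [-0.     -0.0001 -0.0005]
```

```bash
python3 -m crank '[{"x":0.04,"y":-0.0218,"z":0,"ax":0,"ay":0,"az":0,"claw":-0.25},{"x":0.08,"y":-0.0218,"z":0,"ax":0,"ay":0,"az":0,"claw":-0.25},{"x":0.1044,"y":-0.0218,"z":0,"ax":0,"ay":0,"az":0,"claw":-0.25},{"x":0.1044,"y":-0.0218,"z":0.03,"ax":0,"ay":0,"az":0,"claw":-0.25},{"x":0.1044,"y":-0.0218,"z":0.05,"ax":0,"ay":0,"az":0,"claw":-0.25}]' >/dev/null
python3 -m crank '[{"x":0,"y":0,"z":0,"ax":0,"ay":0,"az":0,"claw":-0.25},{"x":0,"y":0,"z":0,"ax":0,"ay":0,"az":0,"claw":-0.25},{"x":0,"y":0,"z":0,"ax":0,"ay":0,"az":0,"claw":-0.25},{"x":0,"y":0,"z":0,"ax":0,"ay":0,"az":0,"claw":-0.25},{"x":0,"y":0,"z":0,"ax":0,"ay":0,"az":0,"claw":-0.25}]'
python3 -c "
from h import *
go([.5625,.0515,.2505],np.radians(80.5))"
```

```text
time: 41.62
ee_pos: [0.5631, 0.0504, 0.3033]
eef_rot: [0.764, 0.646, 0.001, 0.001]
ft_force: [-0.2, -0.0, -0.1]
width: 0.0547
t 41.62 tcp [0.5631 0.0504 0.3033] F [-0.2 -0.  -0.1] w 0.0547
shift [ 0.0009 -0.0008  0.0528] turn [ 0.0009 -0.0002 -0.0004]
```

```bash
python3 -m crank '[{"x":0,"y":0,"z":0.02,"ax":0,"ay":0,"az":0,"claw":-0.25},{"x":0,"y":0,"z":0.04,"ax":0,"ay":0,"az":0,"claw":-0.25},{"x":0,"y":0,"z":0.052,"ax":0,"ay":0,"az":0,"claw":-0.25},{"x":0,"y":0,"z":0.052,"ax":0,"ay":0,"az":0,"claw":-0.25},{"x":0,"y":0,"z":0.052,"ax":0,"ay":0,"az":0,"claw":0.3}]'
python3 -m crank '[{"x":0,"y":0,"z":0,"ax":0,"ay":0,"az":0,"claw":1},{"x":0,"y":0,"z":0,"ax":0,"ay":0,"az":0,"claw":1},{"x":0,"y":0,"z":0,"ax":0,"ay":0,"az":0,"claw":1},{"x":0,"y":0,"z":0,"ax":0,"ay":0,"az":0,"claw":1},{"x":0,"y":0,"z":0,"ax":0,"ay":0,"az":0,"claw":1}]' 40
python3 -c "
from h import *
go([.5625,.0515,.2505],np.radians(80.5));print(r.read_state()['torque'])"
```

```text
time: 42.03
ee_pos: [0.5626, 0.0504, 0.2504]
eef_rot: [0.763, 0.646, -0.0, -0.0]
ft_force: [0.8, -0.1, 0.3]
width: 0.052
time: 42.45
ee_pos: [0.5631, 0.051, 0.251]
eef_rot: [0.763, 0.646, 0.001, 0.0]
ft_force: [-0.0, 1.6, 4.7]
width: 0.0361
t 42.45 tcp [0.5631 0.051  0.251 ] F [-0.   1.6  4.7] w 0.0361
shift [ 0.0004 -0.0007  0.0005] turn [ 0.0009 -0.0003  0.    ]
[ 0.4714834  -0.3114466  -0.10028178]
```

```bash
python3 -m crank '[{"x":0,"y":0,"z":0,"ax":0,"ay":0,"az":0.06,"claw":1},{"x":0,"y":0,"z":0,"ax":0,"ay":0,"az":0.12,"claw":1},{"x":0,"y":0,"z":0,"ax":0,"ay":0,"az":0.18,"claw":1},{"x":0,"y":0,"z":0.0002,"ax":0,"ay":0,"az":0.24,"claw":1},{"x":0,"y":0,"z":0.0003,"ax":0,"ay":0,"az":0.3,"claw":1}]'
python3 -c "
from h import *
s=r.read_state();print(s['torque'],np.degrees(R.from_quat(s['eef_rot']).as_euler('zyx'))[0],s['joint_positions'].round(2))"
```

```text
time: 42.87
ee_pos: [0.5633, 0.0515, 0.2507]
eef_rot: [0.921, 0.389, 0.001, 0.0]
ft_force: [2.5, 3.4, 4.3]
width: 0.0363
[ 0.73274601 -0.69182525  0.11763437] -45.835297571004745 [ 0.53  0.29 -0.84  1.55  0.21  1.4   0.47]
```

```bash
python3 -m crank '[{"x":0,"y":0,"z":0,"ax":0,"ay":0,"az":0.06,"claw":1},{"x":0,"y":0,"z":0,"ax":0,"ay":0,"az":0.12,"claw":1},{"x":0,"y":0,"z":0,"ax":0,"ay":0,"az":0.18,"claw":1},{"x":0,"y":0,"z":0.0002,"ax":0,"ay":0,"az":0.24,"claw":1},{"x":0,"y":0,"z":0.0003,"ax":0,"ay":0,"az":0.3,"claw":1}]'
python3 -m crank '[{"x":0,"y":0,"z":0,"ax":0,"ay":0,"az":0.06,"claw":1},{"x":0,"y":0,"z":0,"ax":0,"ay":0,"az":0.12,"claw":1},{"x":0,"y":0,"z":0,"ax":0,"ay":0,"az":0.18,"claw":1},{"x":0,"y":0,"z":0.0002,"ax":0,"ay":0,"az":0.24,"claw":1},{"x":0,"y":0,"z":0.0003,"ax":0,"ay":0,"az":0.3,"claw":1}]'
python3 -m crank '[{"x":0,"y":0,"z":0,"ax":0,"ay":0,"az":0.06,"claw":1},{"x":0,"y":0,"z":0,"ax":0,"ay":0,"az":0.12,"claw":1},{"x":0,"y":0,"z":0,"ax":0,"ay":0,"az":0.18,"claw":1},{"x":0,"y":0,"z":0.0002,"ax":0,"ay":0,"az":0.24,"claw":1},{"x":0,"y":0,"z":0.0003,"ax":0,"ay":0,"az":0.3,"claw":1}]'
python3 -m crank '[{"x":0,"y":0,"z":0,"ax":0,"ay":0,"az":0.06,"claw":1},{"x":0,"y":0,"z":0,"ax":0,"ay":0,"az":0.12,"claw":1},{"x":0,"y":0,"z":0,"ax":0,"ay":0,"az":0.18,"claw":1},{"x":0,"y":0,"z":0.0002,"ax":0,"ay":0,"az":0.24,"claw":1},{"x":0,"y":0,"z":0.0003,"ax":0,"ay":0,"az":0.3,"claw":1}]'
python3 -c "
from h import *
s=r.read_state();print(s['torque'],s['joint_positions'].round(2))
go([.5625,.0515,.2505],np.radians(-99.5))"
```

```text
time: 43.28
ee_pos: [0.5637, 0.0518, 0.2505]
eef_rot: [0.995, 0.1, 0.002, -0.001]
ft_force: [5.2, 3.9, 3.8]
width: 0.0366
time: 43.7
ee_pos: [0.5638, 0.0517, 0.2502]
eef_rot: [0.98, -0.199, 0.002, -0.001]
ft_force: [5.6, 3.9, 3.3]
width: 0.0358
time: 44.12
ee_pos: [0.564, 0.0513, 0.25]
eef_rot: [0.878, -0.48, 0.001, -0.001]
ft_force: [6.2, 2.8, 3.4]
width: 0.0364
time: 44.53
ee_pos: [0.564, 0.0507, 0.2496]
eef_rot: [-0.696, 0.718, -0.001, 0.002]
ft_force: [6.0, 0.7, 2.5]
width: 0.0365
[ 0.22661049 -1.25872163  0.17638393] [ 0.29  0.23 -0.54  1.56  0.12  1.38 -1.86]
t 44.53 tcp [0.564  0.0507 0.2496] F [6.  0.7 2.5] w 0.0365
shift [-0.0008  0.0016 -0.0009] turn [-0.002   0.0004  0.0679]
```

```bash
python3 -m crank '[{"x":0,"y":0,"z":0,"ax":0,"ay":0,"az":0.04,"claw":1},{"x":0,"y":0,"z":0,"ax":0,"ay":0,"az":0.068,"claw":1},{"x":0,"y":0,"z":0,"ax":0,"ay":0,"az":0.068,"claw":1},{"x":0,"y":0,"z":0,"ax":0,"ay":0,"az":0.068,"claw":-0.25},{"x":0,"y":0,"z":0,"ax":0,"ay":0,"az":0.068,"claw":-0.25}]'
python3 -m crank '[{"x":0,"y":0,"z":0,"ax":0,"ay":0,"az":0,"claw":-0.25},{"x":0,"y":0,"z":0,"ax":0,"ay":0,"az":0,"claw":-0.25},{"x":0,"y":0,"z":-0.02,"ax":0,"ay":0,"az":0,"claw":-0.25},{"x":0,"y":0,"z":-0.05,"ax":0,"ay":0,"az":0,"claw":-0.25},{"x":0,"y":0,"z":-0.05,"ax":0,"ay":0,"az":0,"claw":-0.25}]'
python3 -m crank '[{"x":0,"y":0,"z":0,"ax":0,"ay":0,"az":-0.3,"claw":-0.25},{"x":0,"y":0,"z":0,"ax":0,"ay":0,"az":-0.3,"claw":-0.25},{"x":0,"y":0,"z":0,"ax":0,"ay":0,"az":-0.3,"claw":-0.25},{"x":0,"y":0,"z":0,"ax":0,"ay":0,"az":-0.3,"claw":-0.25},{"x":0,"y":0,"z":0,"ax":0,"ay":0,"az":-0.3,"claw":-0.25}]'>/dev/null
python3 -m crank '[{"x":0,"y":0,"z":0,"ax":0,"ay":0,"az":-0.3,"claw":-0.25},{"x":0,"y":0,"z":0,"ax":0,"ay":0,"az":-0.3,"claw":-0.25},{"x":0,"y":0,"z":0,"ax":0,"ay":0,"az":-0.3,"claw":-0.25},{"x":0,"y":0,"z":0,"ax":0,"ay":0,"az":-0.3,"claw":-0.25},{"x":0,"y":0,"z":0,"ax":0,"ay":0,"az":-0.3,"claw":-0.25}]'>/dev/null
python3 -m crank '[{"x":0,"y":0,"z":0,"ax":0,"ay":0,"az":-0.3,"claw":-0.25},{"x":0,"y":0,"z":0,"ax":0,"ay":0,"az":-0.3,"claw":-0.25},{"x":0,"y":0,"z":0,"ax":0,"ay":0,"az":-0.3,"claw":-0.25},{"x":0,"y":0,"z":0,"ax":0,"ay":0,"az":-0.3,"claw":-0.25},{"x":0,"y":0,"z":0,"ax":0,"ay":0,"az":-0.3,"claw":-0.25}]'>/dev/null
python3 -m crank '[{"x":0,"y":0,"z":0,"ax":0,"ay":0,"az":-0.3,"claw":-0.25},{"x":0,"y":0,"z":0,"ax":0,"ay":0,"az":-0.3,"claw":-0.25},{"x":0,"y":0,"z":0,"ax":0,"ay":0,"az":-0.3,"claw":-0.25},{"x":0,"y":0,"z":0,"ax":0,"ay":0,"az":-0.3,"claw":-0.25},{"x":0,"y":0,"z":0,"ax":0,"ay":0,"az":-0.3,"claw":-0.25}]'>/dev/null
python3 -m crank '[{"x":0,"y":0,"z":0,"ax":0,"ay":0,"az":-0.3,"claw":-0.25},{"x":0,"y":0,"z":0,"ax":0,"ay":0,"az":-0.3,"claw":-0.25},{"x":0,"y":0,"z":0,"ax":0,"ay":0,"az":-0.3,"claw":-0.25},{"x":0,"y":0,"z":0,"ax":0,"ay":0,"az":-0.3,"claw":-0.25},{"x":0,"y":0,"z":0,"ax":0,"ay":0,"az":-0.3,"claw":-0.25}]'
python3 -c "
from h import *
go([.563,.051,.2495],np.radians(80.5))
im=camera('side')['color'];cv2.imwrite('pics/x.png',im)"
```

```text
time: 44.95
ee_pos: [0.5626, 0.0503, 0.2487]
eef_rot: [-0.648, 0.761, -0.0, -0.0]
ft_force: [-0.2, -0.6, -0.5]
width: 0.0436
time: 45.37
ee_pos: [0.564, 0.0508, 0.3035]
eef_rot: [-0.648, 0.761, -0.002, 0.002]
ft_force: [-0.1, -0.3, 1.0]
width: 0.0542
time: 47.45
ee_pos: [0.5624, 0.0503, 0.2983]
eef_rot: [0.803, 0.595, -0.0, -0.0]
ft_force: [-0.1, -0.2, -0.3]
width: 0.0543
t 47.45 tcp [0.5624 0.0503 0.2983] F [-0.1 -0.2 -0.3] w 0.0543
shift [0.0008 0.0004 0.0488] turn [-0.0001  0.0001 -0.0648]
```

```bash
python3 -m crank '[{"x":0,"y":0,"z":0,"ax":0,"ay":0,"az":-0.065,"claw":-0.25},{"x":0,"y":0,"z":0,"ax":0,"ay":0,"az":-0.065,"claw":-0.25},{"x":0,"y":0,"z":0.02,"ax":0,"ay":0,"az":-0.065,"claw":-0.25},{"x":0,"y":0,"z":0.04,"ax":0,"ay":0,"az":-0.065,"claw":-0.25},{"x":0,"y":0,"z":0.049,"ax":0,"ay":0,"az":-0.065,"claw":-0.25}]'
python3 -m crank '[{"x":0,"y":0,"z":0,"ax":0,"ay":0,"az":0,"claw":1},{"x":0,"y":0,"z":0,"ax":0,"ay":0,"az":0,"claw":1},{"x":0,"y":0,"z":0,"ax":0,"ay":0,"az":0,"claw":1},{"x":0,"y":0,"z":0,"ax":0,"ay":0,"az":0,"claw":1},{"x":0,"y":0,"z":0,"ax":0,"ay":0,"az":0,"claw":1}]' 40
python3 -m crank '[{"x":0,"y":0,"z":0,"ax":0,"ay":0,"az":0.06,"claw":1},{"x":0,"y":0,"z":0,"ax":0,"ay":0,"az":0.12,"claw":1},{"x":0,"y":0,"z":0,"ax":0,"ay":0,"az":0.18,"claw":1},{"x":0,"y":0,"z":0.0002,"ax":0,"ay":0,"az":0.24,"claw":1},{"x":0,"y":0,"z":0.0003,"ax":0,"ay":0,"az":0.3,"claw":1}]' 60
cat > tq.py <<'E'
from h import *
s=r.read_state();q=s['eef_rot'];y=np.degrees(2*np.arctan2(q[1],q[0]))
print('torque',s['torque'].round(3),'yaw',y.round(2),'w',s['width'])
E
python3 tq.py
```

```text
time: 47.92
ee_pos: [0.5617, 0.0501, 0.2473]
eef_rot: [0.767, 0.642, -0.001, -0.001]
ft_force: [-0.3, 0.4, -0.5]
width: 0.0542
time: 48.33
ee_pos: [0.5631, 0.0508, 0.2506]
eef_rot: [0.765, 0.644, 0.001, 0.0]
ft_force: [0.2, 0.4, 2.4]
width: 0.0361
time: 48.75
ee_pos: [0.5631, 0.0507, 0.2503]
eef_rot: [0.922, 0.386, 0.001, 0.0]
ft_force: [-0.7, 0.0, 3.7]
width: 0.0356
torque [ 0.014 -0.189  0.118] yaw 45.43 w 0.03559396884663408
```

```bash
python3 -m crank '[{"x":0,"y":0,"z":0,"ax":0,"ay":0,"az":0.05,"claw":1},{"x":0,"y":0,"z":0,"ax":0,"ay":0,"az":0.1,"claw":1},{"x":0,"y":0,"z":0,"ax":0,"ay":0,"az":0.15,"claw":1},{"x":0,"y":0,"z":0.0002,"ax":0,"ay":0,"az":0.2,"claw":1},{"x":0,"y":0,"z":0.0003,"ax":0,"ay":0,"az":0.24,"claw":1}]' >/dev/null; python3 tq.py
python3 -m crank '[{"x":0,"y":0,"z":0,"ax":0,"ay":0,"az":0.03,"claw":1},{"x":0,"y":0,"z":0,"ax":0,"ay":0,"az":0.06,"claw":1},{"x":0,"y":0,"z":0,"ax":0,"ay":0,"az":0.08,"claw":1},{"x":0,"y":0,"z":0,"ax":0,"ay":0,"az":0.1,"claw":1},{"x":0,"y":0,"z":0,"ax":0,"ay":0,"az":0.12,"claw":1}]' >/dev/null; python3 tq.py
python3 -m crank '[{"x":0,"y":0,"z":0,"ax":0,"ay":0,"az":0.03,"claw":1},{"x":0,"y":0,"z":0,"ax":0,"ay":0,"az":0.06,"claw":1},{"x":0,"y":0,"z":0,"ax":0,"ay":0,"az":0.08,"claw":1},{"x":0,"y":0,"z":0,"ax":0,"ay":0,"az":0.1,"claw":1},{"x":0,"y":0,"z":0,"ax":0,"ay":0,"az":0.12,"claw":1}]' >/dev/null; python3 tq.py
```

```text
torque [-0.085  0.043  0.162] yaw 17.96 w 0.03547903581599621
torque [-0.152  0.059  0.318] yaw 4.42 w 0.03566730765012778
torque [-0.082  0.098  0.359] yaw -9.33 w 0.03549991946824762
```

```bash
python3 -m crank '[{"x":0,"y":0,"z":0,"ax":0,"ay":0,"az":0.04,"claw":1},{"x":0,"y":0,"z":0,"ax":0,"ay":0,"az":0.08,"claw":1},{"x":0,"y":0,"z":0,"ax":0,"ay":0,"az":0.12,"claw":1},{"x":0,"y":0,"z":0,"ax":0,"ay":0,"az":0.155,"claw":1},{"x":0,"y":0,"z":0,"ax":0,"ay":0,"az":0.155,"claw":1}]' ; python3 tq.py
```

```text
time: 50.42
ee_pos: [0.563, 0.0507, 0.25]
eef_rot: [0.972, -0.235, 0.001, -0.0]
ft_force: [-1.3, 0.1, 5.0]
width: 0.0358
torque [-0.096  0.159  0.208] yaw -27.17 w 0.035770492774232755
```

```bash
python3 -m crank '[{"x":0,"y":0,"z":0,"ax":0,"ay":0,"az":0.008,"claw":1},{"x":0,"y":0,"z":0,"ax":0,"ay":0,"az":0.008,"claw":1},{"x":0,"y":0,"z":0,"ax":0,"ay":0,"az":0.008,"claw":1},{"x":0,"y":0,"z":0,"ax":0,"ay":0,"az":0.008,"claw":1},{"x":0,"y":0,"z":0,"ax":0,"ay":0,"az":0.008,"claw":1}]' >/dev/null; python3 tq.py
python3 -m crank '[{"x":0,"y":0,"z":0,"ax":0,"ay":0,"az":0,"claw":-0.25},{"x":0,"y":0,"z":0,"ax":0,"ay":0,"az":0,"claw":-0.25},{"x":0,"y":0,"z":0,"ax":0,"ay":0,"az":0,"claw":-0.25},{"x":0,"y":0,"z":-0.02,"ax":0,"ay":0,"az":0,"claw":-0.25},{"x":0,"y":0,"z":-0.06,"ax":0,"ay":0,"az":0,"claw":-0.25}]'
python3 -m crank '[{"x":0,"y":0.04,"z":-0.02,"ax":0,"ay":0,"az":0,"claw":-0.25},{"x":0,"y":0.08,"z":-0.02,"ax":0,"ay":0,"az":0,"claw":-0.25},{"x":0,"y":0.12,"z":-0.02,"ax":0,"ay":0,"az":0,"claw":-0.25},{"x":0,"y":0.16,"z":-0.02,"ax":0,"ay":0,"az":0,"claw":-0.25},{"x":0,"y":0.2,"z":-0.02,"ax":0,"ay":0,"az":0,"claw":-0.25}]'
python3 -c "
from h import *
print(r.read_state()['joint_positions'].round(2))
im=camera('top')['color'];cv2.imwrite('pics/tn.png',im);a=im[190:230,285:315];im2=camera('side')['color'];b=im2[185:235,240:290];c=im[200:260,405:465]
o=np.zeros((600,800,3),np.uint8);o[:320,:240]=cv2.resize(a,None,fx=8,fy=8,interpolation=2);o[:400,240:640]=cv2.resize(b,None,fx=8,fy=8,interpolation=2);o[360:600,:240]=cv2.resize(c,None,fx=4,fy=4,interpolation=2)
cv2.imwrite('pics/nut2.png',o)"
```

```text
torque [-0.097  0.216  0.372] yaw -27.77 w 0.03619634948934419
time: 51.25
ee_pos: [0.5606, 0.0497, 0.3051]
eef_rot: [0.971, -0.241, -0.004, 0.001]
ft_force: [1.2, 0.5, 0.6]
width: 0.0533
time: 51.67
ee_pos: [0.4676, -0.1278, 0.329]
eef_rot: [0.971, -0.241, 0.0, 0.0]
ft_force: [0.8, -1.3, 1.1]
width: 0.0544
[ 0.66  0.01 -0.48  1.62  0.    1.52 -0.31]
```

View pics/nut2.png

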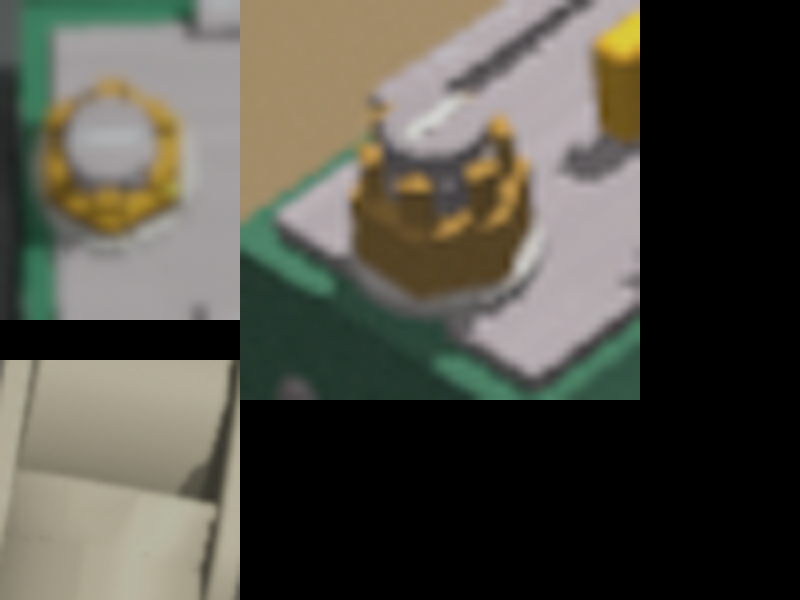

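```bash
python3 -m crank '[{"x":0,"y":0,"z":0,"ax":0,"ay":0,"az":0.28,"claw":0},{"x":0,"y":0,"z":0,"ax":0,"ay":0,"az":0.28,"claw":0},{"x":0,"y":0,"z":0,"ax":0,"ay":0,"az":0.28,"claw":0},{"x":0,"y":0,"z":0,"ax":0,"ay":0,"az":0.28,"claw":0},{"x":0,"y":0,"z":0,"ax":0,"ay":0,"az":0.28,"claw":0}]' >/dev/null
python3 -m crank '[{"x":0,"y":0,"z":0,"ax":0,"ay":0,"az":0.132,"claw":0},{"x":0,"y":0,"z":0,"ax":0,"ay":0,"az":0.132,"claw":0},{"x":0,"y":0,"z":0,"ax":0,"ay":0,"az":0.132,"claw":0},{"x":0,"y":0,"z":0,"ax":0,"ay":0,"az":0.132,"claw":0},{"x":0,"y":0,"z":0,"ax":0,"ay":0,"az":0.132,"claw":0}]' >/dev/null
python3 -c "
from h import *
go([.569,-.3035,.15],np.radians(-75))"
```

```text
t 52.6 tcp [ 0.4689 -0.1261  0.3288] F [1.1 0.  0.2] w 0.0435
shift [ 0.1973 -0.0503  0.1788] turn [0.0001 0.     0.0011]
```

```bash
python3 -m crank '[{"x":0.1973,"y":-0.0503,"z":0,"ax":0,"ay":0,"az":0.001,"claw":0},{"x":0.1973,"y":-0.0503,"z":0,"ax":0,"ay":0,"az":0.001,"claw":0},{"x":0.1973,"y":-0.0503,"z":0,"ax":0,"ay":0,"az":0.001,"claw":0},{"x":0.1973,"y":-0.0503,"z":0,"ax":0,"ay":0,"az":0.001,"claw":0},{"x":0.1973,"y":-0.0503,"z":0,"ax":0,"ay":0,"az":0.001,"claw":0}]' >/dev/null
python3 -m crank '[{"x":0,"y":0,"z":0.04,"ax":0,"ay":0,"az":0,"claw":0},{"x":0,"y":0,"z":0.08,"ax":0,"ay":0,"az":0,"claw":0},{"x":0,"y":0,"z":0.12,"ax":0,"ay":0,"az":0,"claw":0},{"x":0,"y":0,"z":0.16,"ax":0,"ay":0,"az":0,"claw":0},{"x":0,"y":0,"z":0.2,"ax":0,"ay":0,"az":0,"claw":0}]' >/dev/null
python3 -m crank '[{"x":0,"y":0,"z":0.04,"ax":0,"ay":0,"az":0,"claw":0},{"x":0,"y":0,"z":0.06,"ax":0,"ay":0,"az":0,"claw":0},{"x":0,"y":0,"z":0.06,"ax":0,"ay":0,"az":0,"claw":0},{"x":0,"y":0,"z":0.06,"ax":0,"ay":0,"az":0,"claw":0},{"x":0,"y":0,"z":0.06,"ax":0,"ay":0,"az":0,"claw":0}]' 
python3 -c "
from h import *
go([.569,-.3035,.003],np.radians(-75))
c=snap('side','pin2.png',(340,180,440,250),8)
st=r.read_state()
print(((proj(c,[[.569,-.3035,.026],[.569-.056,-.3035-.015,.006],st['ee_pos']])-[340,180])*8).round())"
```

```text
time: 53.85
ee_pos: [0.5695, -0.3045, 0.0711]
eef_rot: [0.792, -0.61, 0.001, -0.0]
ft_force: [0.5, 0.8, 0.6]
width: 0.0435
t 53.85 tcp [ 0.5695 -0.3045  0.0711] F [0.5 0.8 0.6] w 0.0435
shift [-0.0012  0.0004  0.0681] turn [-0.0011 -0.0009 -0.0014]
[[258. 238.]
 [424. 343.]
 [270. 123.]]
```

View pics/pin2.png

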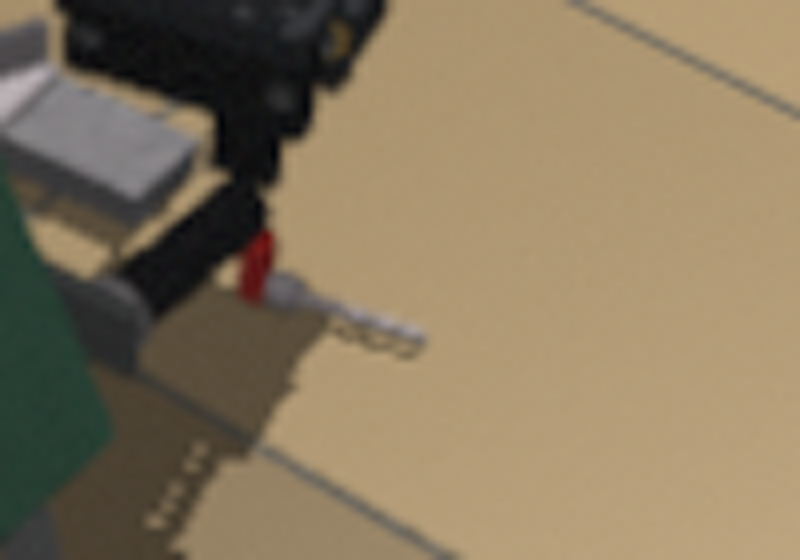

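```bash
python3 -m crank '[{"x":-0.001,"y":0,"z":0.025,"ax":0,"ay":0,"az":0,"claw":0},{"x":-0.001,"y":0,"z":0.05,"ax":0,"ay":0,"az":0,"claw":0},{"x":-0.001,"y":0,"z":0.062,"ax":0,"ay":0,"az":0,"claw":0},{"x":-0.001,"y":0,"z":0.067,"ax":0,"ay":0,"az":0,"claw":0},{"x":-0.001,"y":0,"z":0.067,"ax":0,"ay":0,"az":0,"claw":1}]' 20
python3 -m crank '[{"x":0,"y":0,"z":0,"ax":0,"ay":0,"az":0,"claw":1},{"x":0,"y":0,"z":0,"ax":0,"ay":0,"az":0,"claw":1},{"x":0,"y":0,"z":0,"ax":0,"ay":0,"az":0,"claw":1},{"x":0,"y":0,"z":0,"ax":0,"ay":0,"az":0,"claw":1},{"x":0,"y":0,"z":0,"ax":0,"ay":0,"az":0,"claw":1}]' 20
python3 -m crank '[{"x":0,"y":0,"z":0,"ax":0,"ay":0,"az":0,"claw":1},{"x":0,"y":0,"z":0,"ax":0,"ay":0,"az":0,"claw":1},{"x":0,"y":0,"z":0,"ax":0,"ay":0,"az":0,"claw":1},{"x":0,"y":0,"z":0,"ax":0,"ay":0,"az":0,"claw":1},{"x":0,"y":0,"z":0,"ax":0,"ay":0,"az":0,"claw":1}]' 40
```

```text
time: 54.32
ee_pos: [0.568, -0.3031, 0.0021]
eef_rot: [0.792, -0.61, -0.0, 0.0]
ft_force: [0.3, -0.5, 0.5]
width: 0.041
time: 54.73
ee_pos: [0.5683, -0.3033, 0.0026]
eef_rot: [0.792, -0.61, 0.001, -0.0]
ft_force: [0.2, 0.3, 2.0]
width: 0.0118
time: 55.15
ee_pos: [0.5683, -0.3033, 0.0026]
eef_rot: [0.792, -0.61, 0.0, -0.0]
ft_force: [-0.8, 0.7, 5.4]
width: 0.0116
```

```bash
python3 -m crank '[{"x":0,"y":0,"z":-0.03,"ax":0,"ay":0,"az":0,"claw":1},{"x":0,"y":0,"z":-0.07,"ax":0,"ay":0,"az":0,"claw":1},{"x":0,"y":0,"z":-0.11,"ax":0,"ay":0,"az":0,"claw":1},{"x":0,"y":0,"z":-0.15,"ax":0,"ay":0,"az":0,"claw":1},{"x":0,"y":0,"z":-0.19,"ax":0,"ay":0,"az":0,"claw":1}]' 
python3 -m crank '[{"x":0,"y":0,"z":-0.03,"ax":0,"ay":0,"az":0,"claw":1},{"x":0,"y":0,"z":-0.07,"ax":0,"ay":0,"az":0,"claw":1},{"x":0,"y":0,"z":-0.11,"ax":0,"ay":0,"az":0,"claw":1},{"x":0,"y":0,"z":-0.15,"ax":0,"ay":0,"az":0,"claw":1},{"x":0,"y":0,"z":-0.165,"ax":0,"ay":0,"az":0,"claw":1}]' >/dev/null
python3 -m crank '[{"x":0,"y":0,"z":0,"ax":0,"ay":0,"az":-0.06,"claw":1},{"x":0,"y":0,"z":0,"ax":0,"ay":0,"az":-0.12,"claw":1},{"x":0,"y":0,"z":0,"ax":0,"ay":0,"az":-0.18,"claw":1},{"x":0,"y":0,"z":0,"ax":0,"ay":0,"az":-0.24,"claw":1},{"x":0,"y":0,"z":0,"ax":0,"ay":0,"az":-0.3,"claw":1}]' >/dev/null
python3 -m crank '[{"x":0,"y":0,"z":0,"ax":0,"ay":0,"az":-0.06,"claw":1},{"x":0,"y":0,"z":0,"ax":0,"ay":0,"az":-0.12,"claw":1},{"x":0,"y":0,"z":0,"ax":0,"ay":0,"az":-0.18,"claw":1},{"x":0,"y":0,"z":0,"ax":0,"ay":0,"az":-0.24,"claw":1},{"x":0,"y":0,"z":0,"ax":0,"ay":0,"az":-0.3,"claw":1}]' >/dev/null
python3 -m crank '[{"x":0,"y":0,"z":0,"ax":0,"ay":0,"az":-0.06,"claw":1},{"x":0,"y":0,"z":0,"ax":0,"ay":0,"az":-0.072,"claw":1},{"x":0,"y":0,"z":0,"ax":0,"ay":0,"az":-0.072,"claw":1},{"x":0,"y":0,"z":0,"ax":0,"ay":0,"az":-0.072,"claw":1},{"x":0,"y":0,"z":0,"ax":0,"ay":0,"az":-0.072,"claw":1}]'
python3 -c "
from h import *
go([.5602,.1387,.355],.034)"
```

```text
time: 55.57
ee_pos: [0.5675, -0.3028, 0.1936]
eef_rot: [0.792, -0.61, -0.0, 0.0]
ft_force: [0.4, 0.2, -1.5]
width: 0.0117
time: 57.23
ee_pos: [0.5679, -0.3031, 0.3569]
eef_rot: [1.0, 0.014, -0.0, 0.0]
ft_force: [0.3, -0.1, -0.7]
width: 0.0114
t 57.23 tcp [ 0.5679 -0.3031  0.3569] F [ 0.3 -0.1 -0.7] w 0.0114
shift [ 0.0046 -0.4418  0.0019] turn [ 0.     0.    -0.003]
```

```bash
python3 -m crank '[{"x":0.001,"y":-0.04,"z":0,"ax":0,"ay":0,"az":-0.003,"claw":1},{"x":0.001,"y":-0.08,"z":0,"ax":0,"ay":0,"az":-0.003,"claw":1},{"x":0.001,"y":-0.12,"z":0,"ax":0,"ay":0,"az":-0.003,"claw":1},{"x":0.0015,"y":-0.147,"z":0,"ax":0,"ay":0,"az":-0.003,"claw":1},{"x":0.0015,"y":-0.147,"z":0,"ax":0,"ay":0,"az":-0.003,"claw":1}]' >/dev/null
python3 -m crank '[{"x":0.001,"y":-0.04,"z":0,"ax":0,"ay":0,"az":0,"claw":1},{"x":0.001,"y":-0.08,"z":0,"ax":0,"ay":0,"az":0,"claw":1},{"x":0.001,"y":-0.12,"z":0,"ax":0,"ay":0,"az":0,"claw":1},{"x":0.0015,"y":-0.147,"z":0,"ax":0,"ay":0,"az":0,"claw":1},{"x":0.0015,"y":-0.147,"z":0,"ax":0,"ay":0,"az":0,"claw":1}]' >/dev/null
python3 -m crank '[{"x":0.001,"y":-0.04,"z":0,"ax":0,"ay":0,"az":0,"claw":1},{"x":0.001,"y":-0.08,"z":0,"ax":0,"ay":0,"az":0,"claw":1},{"x":0.001,"y":-0.12,"z":0,"ax":0,"ay":0,"az":0,"claw":1},{"x":0.0015,"y":-0.148,"z":0,"ax":0,"ay":0,"az":0,"claw":1},{"x":0.0015,"y":-0.148,"z":0,"ax":0,"ay":0,"az":0,"claw":1}]' >/dev/null
python3 -m crank '[{"x":0,"y":0,"z":0,"ax":0,"ay":0,"az":0,"claw":1},{"x":0,"y":0,"z":0.03,"ax":0,"ay":0,"az":0,"claw":1},{"x":0,"y":0,"z":0.06,"ax":0,"ay":0,"az":0,"claw":1},{"x":0,"y":0,"z":0.08,"ax":0,"ay":0,"az":0,"claw":1},{"x":0,"y":0,"z":0.08,"ax":0,"ay":0,"az":0,"claw":1}]' >/dev/null
python3 -m crank '[{"x":0,"y":0,"z":0,"ax":0,"ay":0,"az":0,"claw":1},{"x":0,"y":0,"z":0,"ax":0,"ay":0,"az":0,"claw":1},{"x":0,"y":0,"z":0,"ax":0,"ay":0,"az":0,"claw":1},{"x":0,"y":0,"z":0,"ax":0,"ay":0,"az":0,"claw":1},{"x":0,"y":0,"z":0,"ax":0,"ay":0,"az":0,"claw":1}]'
python3 -c "
from h import *
go([.5602,.1387,.2651],.034)
print(r.read_state()['joint_positions'].round(2))"
```

```text
time: 59.32
ee_pos: [0.5575, 0.1389, 0.278]
eef_rot: [1.0, 0.018, 0.001, -0.0]
ft_force: [1.2, 0.6, -0.8]
width: 0.0116
t 59.32 tcp [0.5575 0.1389 0.278 ] F [ 1.2  0.6 -0.8] w 0.0116
shift [0.0027 0.0003 0.0129] turn [-0.     -0.0008  0.0013]
[ 0.34  0.29 -0.81  1.48  0.21  1.46 -0.44]
```

Go to insertion height and lateral line, then look.

```bash
python3 -m crank '[{"x":0.0027,"y":0,"z":0.005,"ax":0,"ay":0,"az":0,"claw":1},{"x":0.0027,"y":0,"z":0.0129,"ax":0,"ay":0,"az":0,"claw":1},{"x":0.0027,"y":0,"z":0.0129,"ax":0,"ay":0,"az":0,"claw":1},{"x":0.0027,"y":0,"z":0.0129,"ax":0,"ay":0,"az":0,"claw":1},{"x":0.0027,"y":0,"z":0.0129,"ax":0,"ay":0,"az":0,"claw":1}]' 
python3 -m crank '[{"x":0,"y":0,"z":0,"ax":0,"ay":0,"az":0,"claw":1},{"x":0,"y":0,"z":0,"ax":0,"ay":0,"az":0,"claw":1},{"x":0,"y":0,"z":0,"ax":0,"ay":0,"az":0,"claw":1},{"x":0,"y":0,"z":0,"ax":0,"ay":0,"az":0,"claw":1},{"x":0,"y":0,"z":0,"ax":0,"ay":0,"az":0,"claw":1}]' 
python3 -c "
from h import *
go([.5602,.1387,.2651],.034)
cs=camera('side');a=cs['color'][165:245,215:290];ct=camera('top');b=ct['color'][185:225,250:320]
o=np.zeros((480,800,3),np.uint8);o[:480,:450]=cv2.resize(a,None,fx=6,fy=6,interpolation=2);o[:200,450:800]=cv2.resize(b,None,fx=5,fy=5,interpolation=2)
cv2.imwrite('pics/pin3.png',o)
s=r.read_state();T=R.from_quat(s['eef_rot']);tip=s['ee_pos']+T.apply([0,.058,-.0034]);hole=np.array([.5632,.0507,.2685])
print('tip',tip.round(4),((proj(cs,[tip,hole])-[215,165])*6).round(),((proj(ct,[tip,hole])-[250,185])*5+[450,0]).round())"
```

```text
time: 59.73
ee_pos: [0.5597, 0.1389, 0.2639]
eef_rot: [1.0, 0.018, -0.0, 0.0]
ft_force: [-0.5, -0.1, -0.4]
width: 0.0114
time: 60.15
ee_pos: [0.5598, 0.1389, 0.2641]
eef_rot: [1.0, 0.018, 0.0, 0.0]
ft_force: [0.6, -0.1, 0.1]
width: 0.012
t 60.15 tcp [0.5598 0.1389 0.2641] F [ 0.6 -0.1  0.1] w 0.012
shift [ 0.0004  0.0002 -0.001 ] turn [ 0.     -0.0001  0.0014]
tip [0.5619 0.081  0.2675] [[217. 294.]
 [289. 239.]] [[624. 117.]
 [695. 114.]]
```

View pics/pin3.png

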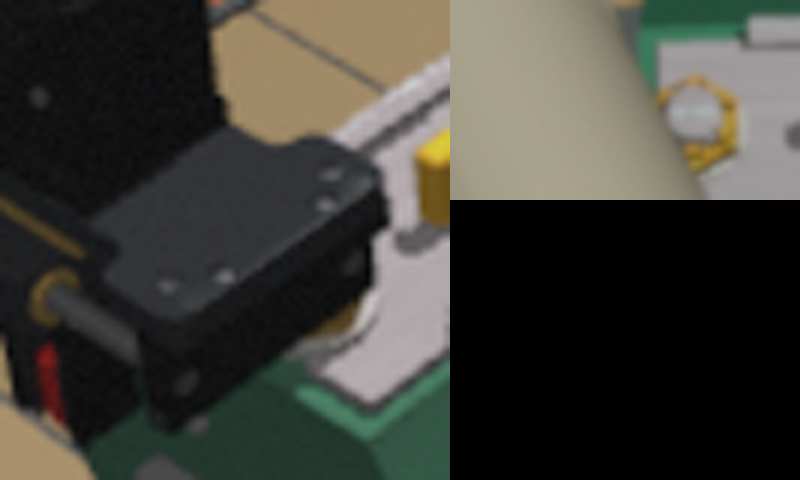

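```bash
python3 -m crank '[{"x":0.0003,"y":0,"z":-0.001,"ax":0,"ay":0,"az":0.0014,"claw":1},{"x":0.0003,"y":-0.004,"z":-0.001,"ax":0,"ay":0,"az":0.0014,"claw":1},{"x":0.0003,"y":-0.008,"z":-0.001,"ax":0,"ay":0,"az":0.0014,"claw":1},{"x":0.0003,"y":-0.012,"z":-0.001,"ax":0,"ay":0,"az":0.0014,"claw":1},{"x":0.0003,"y":-0.016,"z":-0.001,"ax":0,"ay":0,"az":0.0014,"claw":1}]' 
python3 -m crank '[{"x":0,"y":-0.002,"z":0,"ax":0,"ay":0,"az":0,"claw":1},{"x":0,"y":-0.004,"z":0,"ax":0,"ay":0,"az":0,"claw":1},{"x":0,"y":-0.006,"z":0,"ax":0,"ay":0,"az":0,"claw":1},{"x":0,"y":-0.008,"z":0,"ax":0,"ay":0,"az":0,"claw":1},{"x":0,"y":-0.010,"z":0,"ax":0,"ay":0,"az":0,"claw":1}]'
python3 -c "
from h import *
go(np.array([.5621,.0837,.2651]),.034)"
```

```text
time: 60.67
ee_pos: [0.5594, 0.1556, 0.265]
eef_rot: [1.0, 0.017, 0.0, -0.0]
ft_force: [0.3, 0.2, -0.2]
width: 0.0114
time: 61.08
ee_pos: [0.5592, 0.165, 0.265]
eef_rot: [1.0, 0.017, 0.0, 0.0]
ft_force: [-0.1, 0.2, -1.1]
width: 0.0116
t 61.08 tcp [0.5592 0.165  0.265 ] F [-0.1  0.2 -1.1] w 0.0116
shift [ 0.0002  0.0813 -0.0001] turn [ 0.0001 -0.     -0.0001]
```

```bash
python3 -m crank '[{"x":0,"y":0.01,"z":0,"ax":0,"ay":0,"az":0,"claw":1},{"x":0,"y":0.02,"z":0,"ax":0,"ay":0,"az":0,"claw":1},{"x":0,"y":0.028,"z":0,"ax":0,"ay":0,"az":0,"claw":1},{"x":0,"y":0.034,"z":0,"ax":0,"ay":0,"az":0,"claw":1},{"x":0,"y":0.04,"z":0,"ax":0,"ay":0,"az":0,"claw":1}]' 
python3 -m crank '[{"x":0,"y":0.002,"z":0,"ax":0,"ay":0,"az":0,"claw":1},{"x":0,"y":0.004,"z":0,"ax":0,"ay":0,"az":0,"claw":1},{"x":0,"y":0.006,"z":0,"ax":0,"ay":0,"az":0,"claw":1},{"x":0,"y":0.008,"z":0,"ax":0,"ay":0,"az":0,"claw":1},{"x":0,"y":0.010,"z":0,"ax":0,"ay":0,"az":0,"claw":1}]'
python3 -c "
from h import *
go(np.array([.5621,.0837,.2651]),.034)"
```

```text
time: 61.5
ee_pos: [0.5607, 0.1234, 0.2651]
eef_rot: [1.0, 0.016, 0.0, 0.0]
ft_force: [1.3, 0.3, -0.6]
width: 0.0114
time: 61.92
ee_pos: [0.5608, 0.1151, 0.265]
eef_rot: [1.0, 0.017, 0.0, -0.0]
ft_force: [1.0, 0.1, -0.4]
width: 0.0115
t 61.92 tcp [0.5608 0.1151 0.265 ] F [ 1.   0.1 -0.4] w 0.0115
shift [ 0.0002  0.0314 -0.0001] turn [-0.     -0.      0.0003]
```

Tip is ~6 mm from the hole centre with no force: it is in the hole. Continue.

```bash
python3 -m crank '[{"x":0,"y":0.003,"z":0,"ax":0,"ay":0,"az":0,"claw":1},{"x":0,"y":0.006,"z":0,"ax":0,"ay":0,"az":0,"claw":1},{"x":0,"y":0.009,"z":0,"ax":0,"ay":0,"az":0,"claw":1},{"x":0,"y":0.012,"z":0,"ax":0,"ay":0,"az":0,"claw":1},{"x":0,"y":0.014,"z":0,"ax":0,"ay":0,"az":0,"claw":1}]' 
python3 -m crank '[{"x":0,"y":0.003,"z":0,"ax":0,"ay":0,"az":0,"claw":1},{"x":0,"y":0.006,"z":0,"ax":0,"ay":0,"az":0,"claw":1},{"x":0,"y":0.009,"z":0,"ax":0,"ay":0,"az":0,"claw":1},{"x":0,"y":0.012,"z":0,"ax":0,"ay":0,"az":0,"claw":1},{"x":0,"y":0.014,"z":0,"ax":0,"ay":0,"az":0,"claw":1}]'
python3 -c "
from h import *
go(np.array([.5621,.0837,.2651]),.034)"
```

```text
time: 62.33
ee_pos: [0.5614, 0.1004, 0.265]
eef_rot: [1.0, 0.017, 0.0, 0.0]
ft_force: [-0.1, -0.4, -1.2]
width: 0.0117
time: 62.75
ee_pos: [0.5618, 0.0864, 0.265]
eef_rot: [1.0, 0.017, 0.0, 0.0]
ft_force: [-0.2, 0.2, 0.1]
width: 0.0115
t 62.75 tcp [0.5618 0.0864 0.265 ] F [-0.2  0.2  0.1] w 0.0115
shift [ 0.0002  0.0027 -0.0001] turn [ 0.0001 -0.     -0.0002]
```

```bash
python3 -m crank '[{"x":0,"y":0.001,"z":0,"ax":0,"ay":0,"az":0,"claw":1},{"x":0,"y":0.002,"z":0,"ax":0,"ay":0,"az":0,"claw":1},{"x":0,"y":0.003,"z":0,"ax":0,"ay":0,"az":0,"claw":1},{"x":0,"y":0.003,"z":0,"ax":0,"ay":0,"az":0,"claw":1},{"x":0,"y":0.003,"z":0,"ax":0,"ay":0,"az":0,"claw":1}]' 
python3 -m crank '[{"x":0,"y":0.001,"z":0,"ax":0,"ay":0,"az":0,"claw":1},{"x":0,"y":0.002,"z":0,"ax":0,"ay":0,"az":0,"claw":1},{"x":0,"y":0.002,"z":0,"ax":0,"ay":0,"az":0,"claw":1},{"x":0,"y":0.002,"z":0,"ax":0,"ay":0,"az":0,"claw":1},{"x":0,"y":0.002,"z":0,"ax":0,"ay":0,"az":0,"claw":1}]'
```

```text
time: 63.17
ee_pos: [0.5619, 0.084, 0.265]
eef_rot: [1.0, 0.017, 0.0, 0.0]
ft_force: [0.1, 0.5, -1.1]
width: 0.0115
time: 63.58
ee_pos: [0.562, 0.082, 0.265]
eef_rot: [1.0, 0.017, 0.0, 0.0]
ft_force: [-0.3, 0.2, -0.1]
width: 0.0115
```

```bash
python3 -m crank '[{"x":0,"y":0.001,"z":0,"ax":0,"ay":0,"az":0,"claw":1},{"x":0,"y":0.0015,"z":0,"ax":0,"ay":0,"az":0,"claw":1},{"x":0,"y":0.002,"z":0,"ax":0,"ay":0,"az":0,"claw":1},{"x":0,"y":0.002,"z":0,"ax":0,"ay":0,"az":0,"claw":1},{"x":0,"y":0.002,"z":0,"ax":0,"ay":0,"az":0,"claw":1}]' 
python3 -m crank '[{"x":0,"y":0.001,"z":0,"ax":0,"ay":0,"az":0,"claw":1},{"x":0,"y":0.0015,"z":0,"ax":0,"ay":0,"az":0,"claw":1},{"x":0,"y":0.002,"z":0,"ax":0,"ay":0,"az":0,"claw":1},{"x":0,"y":0.002,"z":0,"ax":0,"ay":0,"az":0,"claw":1},{"x":0,"y":0.002,"z":0,"ax":0,"ay":0,"az":0,"claw":1}]'
```

```text
time: 64.0
ee_pos: [0.562, 0.0799, 0.265]
eef_rot: [1.0, 0.017, 0.0, 0.0]
ft_force: [0.4, -0.2, -0.7]
width: 0.0114
time: 64.42
ee_pos: [0.5621, 0.0785, 0.2651]
eef_rot: [1.0, 0.017, 0.0, -0.0]
ft_force: [-0.2, 4.1, -0.3]
width: 0.0117
```

```bash
python3 -m crank '[{"x":0,"y":0.0005,"z":0,"ax":0,"ay":0,"az":0,"claw":1},{"x":0,"y":0.001,"z":0,"ax":0,"ay":0,"az":0,"claw":1},{"x":0,"y":0.001,"z":0,"ax":0,"ay":0,"az":0,"claw":1},{"x":0,"y":0.001,"z":0,"ax":0,"ay":0,"az":0,"claw":1},{"x":0,"y":0.001,"z":0,"ax":0,"ay":0,"az":0,"claw":1}]' 
python3 -c "
from h import *
print(r.read_state()['torque'])"
```

```text
time: 64.83
ee_pos: [0.562, 0.0782, 0.2652]
eef_rot: [1.0, 0.018, 0.0, -0.001]
ft_force: [-0.4, 6.1, 0.9]
width: 0.0117
[ 1.34148714 -0.03663302 -0.08387005]
```

```bash
python3 -m crank '[{"x":0,"y":-0.0005,"z":0,"ax":0,"ay":0,"az":0,"claw":0.4},{"x":0,"y":-0.0005,"z":0,"ax":0,"ay":0,"az":0,"claw":0.3},{"x":0,"y":-0.0005,"z":0,"ax":0,"ay":0,"az":0,"claw":0.3},{"x":0,"y":-0.0005,"z":0,"ax":0,"ay":0,"az":0,"claw":0.3},{"x":0,"y":-0.0005,"z":0,"ax":0,"ay":0,"az":0,"claw":0.3}]' 
python3 -m crank '[{"x":0,"y":0,"z":-0.02,"ax":0,"ay":0,"az":0,"claw":0.3},{"x":0,"y":0,"z":-0.04,"ax":0,"ay":0,"az":0,"claw":0.3},{"x":0,"y":0,"z":-0.07,"ax":0,"ay":0,"az":0,"claw":0.3},{"x":0,"y":0,"z":-0.1,"ax":0,"ay":0,"az":0,"claw":0.3},{"x":0,"y":0,"z":-0.12,"ax":0,"ay":0,"az":0,"claw":0.3}]' 
python3 -m crank '[{"x":-0.04,"y":0.04,"z":0,"ax":0,"ay":0,"az":0,"claw":0.3},{"x":-0.04,"y":0.08,"z":0,"ax":0,"ay":0,"az":0,"claw":0.3},{"x":-0.04,"y":0.12,"z":0,"ax":0,"ay":0,"az":0,"claw":0.3},{"x":-0.04,"y":0.16,"z":0,"ax":0,"ay":0,"az":0,"claw":0.3},{"x":-0.04,"y":0.2,"z":0,"ax":0,"ay":0,"az":0,"claw":0.3}]' >/dev/null
python3 -c "
from h import *
cs=camera('side');a=cs['color'][180:240,225:300];ct=camera('top');b=ct['color'][185:235,265:315]
o=np.zeros((600,800,3),np.uint8);o[:360,:450]=cv2.resize(a,None,fx=6,fy=6,interpolation=2);o[:350,450:800]=cv2.resize(b,None,fx=7,fy=7,interpolation=2)
full=ct['color'];o[360:600,:320]=cv2.resize(full,(320,240));o[360:600,450:770]=cv2.resize(cs['color'],(320,240))
cv2.imwrite('pics/pin4.png',o)
P=[bp([0,y,.1185]) for y in(.035,.06,.078,.093)];print(((proj(cs,P)-[225,180])*6).round().tolist(),((proj(ct,P)-[265,185])*7+[450,0]).round().tolist())"
```

```text
time: 65.25
ee_pos: [0.5622, 0.077, 0.265]
eef_rot: [1.0, 0.017, 0.0, 0.0]
ft_force: [-0.1, 0.9, 0.4]
width: 0.0295
time: 65.67
ee_pos: [0.5623, 0.0773, 0.3879]
eef_rot: [1.0, 0.017, 0.001, 0.0]
ft_force: [0.5, 0.3, -0.5]
width: 0.0305
[[293.0, 110.0], [234.0, 151.0], [191.0, 181.0], [154.0, 207.0]] [[773.0, 163.0], [690.0, 165.0], [630.0, 166.0], [581.0, 168.0]]
```

View pics/pin4.png

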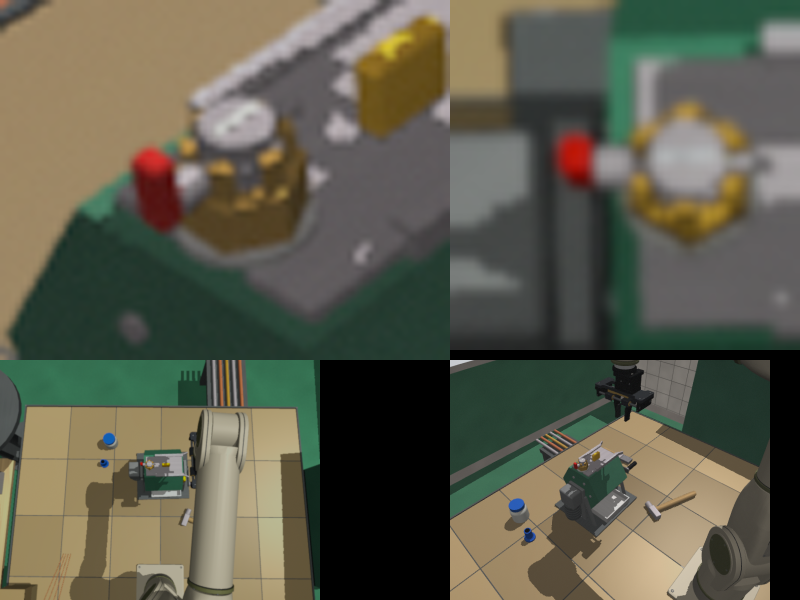

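```bash
python3 -c "
from h import *
print(r.read_state()['ft_force'].round(1)); print(close_job())"
```

```text
[-0.6 -0.3 -0.8]
the job is handed in; nothing more can be done
None
```

The job is done and handed in at about 66 s of the 210 s allowed. The hand-in gave no verdict.

- **Barrel:** I cranked the port up to the loading stop. The force rose to about 30 N at the stop.
- **Spigots:** All four went in through the port, and the top picture showed none left on the bench. The blue part stayed where it was.
- **Hatch:** I slid it fork first until it stopped hard, at about 15 N. The picture shows the fork around the stud under the washer.
- **Nut:** I ran it down and tightened it to the first slot that lines up.
  - The resistance rose from about 0.16 to 0.32 N m at the turn where the nut should start to bear.
  - The last angle was about 0.3° short of nominal, going by my fit of the barrel's heading, and the picture shows the slot lined up with the hole.
- **Pin:** It went in freely to a hard stop. The last picture shows the tip out on the far side and the shoulder against the nut.

Two readings disagreed:

- The gripper stopped about 5 mm further in than I had calculated for the seated pin. I took this as having gripped the head off-centre, since the picture shows the pin seated.
- I first moved the pin the wrong way, about 25 mm out into free air, and corrected that before it touched anything.

The flux jar and hammer look undisturbed in the last pictures. The arm hid the wire brush in the last top view, so I did not check it at the end. The arm did not touch it as far as I could tell.

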